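# Empty the dipping can under the low shelf

## Task

The rinsed pipe fittings have drained: lift the dipping can off the drip stand, tip all three fittings out of it into the tray under the low wire shelf, and stand the empty can upright with its whole foot on the rubber mat. Do not knock the can or the arm against the shelf, and leave the brass valve, the pipe cutter and the loose pipe where they are.

Things in the scene. Friction and masses are not known exactly. Their poses are not given: they have to be found in the camera images.
- can: Dipping can, like a tall saucepan: tapered perforated steel, open top, 140 mm tall, 96 mm across the foot, 140 mm across the mouth (wall 2.5 mm, leaning out 9 degrees), straight black side handle. 0.18 kg (varies by a fifth) plus 0.095 kg of fittings. Loose, upright on the stand. Origin: centre of its underside; z up; the handle points along its -x, at the start along world -x within 15 degrees.
- can_grip (a point): Point on the axis of the can's handle, the place to hold it: 130 mm from the can's centre line (can -x), 118 mm above its underside. The handle is a level octagonal bar with a hard rubber sleeve, 26 mm across flats (they face up, down, sideways and at 45 degrees between), black from 85 to 205 mm from the can's centre line. Full, the can is nose-heavy: grip firmly. Axes as the can's.
- can_mouth (a point): Centre of the can's mouth, level with its rim, 140 mm above the underside. Axes as the can's.
- stand: Drip stand, fixed: a steel bar grid 144 mm square, its flat top 60 mm above the bench, on four legs over a shallow grey pan 170 mm square. The can stands at its middle to 5 mm. Origin: on the bench under the centre of the grid; z up.
- mat: Black rubber mat, fixed, 180 mm square and 4 mm thick, flat on the bench; the place for the empty can. Origin: centre of its underside, on the bench; z up. The mat, the stand and the shelf swap places from start to start: one is on the left, one in the middle, one on the right.
- shelf: Low wire shelf, fixed: rigid deck 410 mm wide (y), underside 260 mm above the bench, top 268. Origin: on the bench in front of the bay, midway across; +x away from the robot, within 6 degrees. Deck's open front edge at x = +25 mm, back at +211; posts 25 mm square at x = +220, y = -195 and +195, each with a brace from 140 mm up the post to the deck at x = +110. A carton and a tape roll stand on it, up to 70 mm high.
- tray: Plain sheet-metal tray, fixed, under the shelf, its centre at x = +80 mm of the shelf and its front 50 mm proud of the shelf's edge: 210 mm deep (x), 330 mm wide (y), 50 mm high, walls and floor 4 mm. Origin: centre of its underside, on the bench; axes as the shelf's.
- coupling_a: Grey plastic straight pipe coupling, a cylinder 60 mm long and 32 mm across, 30 g, loose, in the can at the start. Origin: its middle; z along its length. The fittings are wet and slippery (friction about 0.2): they slide out once the can's lower wall slopes down towards the mouth by about 15 degrees.
- coupling_b: A second coupling, the same as the first.
- elbow: Grey plastic 90 degree pipe elbow, two legs 40 mm long and 30 mm across, 35 g, loose, in the can at the start. Origin: where the axes of the legs meet; the legs run along its +x and -z.
- valve: Brass ball valve, 94 mm long, 42 mm across, with a flat lever on top (highest point 54 mm), loose bystander lying near the robot. Origin: underside of its middle; x along it.
- cutter: Red pipe cutter, about 220 mm long, 60 mm wide, 24 mm high, loose bystander lying near the robot. Origin: underside, near its pivot; x along it.
- pipe: Length of grey plastic pipe, 240 mm long, 25 mm across, loose bystander lying near the robot. Origin: underside of its middle; y along it.
Things that resemble listed ones, but are neither listed nor needed, are in the scene too. Leave any orange look-alike of the coupling_a alone. What is shaped like the coupling_b but blue is not meant.

How it is judged:
At the end, for the whole second after the job is handed in: All three fittings lie in the tray (their origins inside its walls and less than 75 mm above its underside), at rest; the can stands upright (within 0.08 rad) with its whole foot on the mat (its centre within 48 mm of the mat's centre along each of the mat's sides), at rest (x of coupling_a in the frame of tray between -0.098 and 0.098 m and y of coupling_a in the frame of tray between -0.158 and 0.158 m and z of coupling_a in the frame of tray between 0 and 0.075 m and x of coupling_b in the frame of tray between -0.098 and 0.098 m and y of coupling_b in the frame of tray between -0.158 and 0.158 m and z of coupling_b in the frame of tray between 0 and 0.075 m and x of elbow in the frame of tray between -0.098 and 0.098 m and y of elbow in the frame of tray between -0.158 and 0.158 m and z of elbow in the frame of tray between 0 and 0.075 m and angle between can's own z axis and vertical below 0.08 rad and x of can in the frame of mat between -0.048 and 0.048 m and y of can in the frame of mat between -0.048 and 0.048 m and z of can in the frame of mat between 0 and 0.012 m and linear speed of can below 0.02 m/s and linear speed of each of coupling_a, coupling_b, elbow below 0.05 m/s); the robot touches nothing.
It fails at once if the can, the gripper or the arm knocks the shelf (more than 5 N) (contact force between any of can, the arm, the fingers and shelf above 5 N).
It fails at once if the valve, the pipe cutter or the loose pipe is moved by more than 30 mm (distance of any of valve, cutter, pipe from where it was at the start of the episode above 0.03 m).
It also fails if it takes over 72 s, if anything falls off the work surface, if the arm or the gripper's body presses on something with over 40 N, if the wrist force passes 120 N, or if a joint passes its speed limit or range.

## Robot

A 7-joint arm with a two-finger parallel gripper is mounted at the origin on the work surface. World frame = base frame: x ahead of the robot, y to its left, z up, the work surface at z = 0. Lengths are in m, angles in rad, forces in N, time in s.
With the tool pointing down it reaches from about 0.425 to 0.875 m from the base axis. Payload 4.7 kg.
Tool frame: the origin (TCP) lies on the centre line of the jaws, within the pads' length; the fingertips stand ahead of it and the grasp point (between the pads) lies 2 mm behind it (nose_length is the z of the fingertips in the tool frame, in m); z points along the fingers, y is the line along which they close (so a half turn about z gives the same grasp; the last joint's range is limited). The gripper opens to 87 mm and grips with 3 to 60 N. Pads are 19 mm wide; open, the fingers measure 117 mm over their backs; the gripper's body (75 mm by 190 mm) begins 51 mm behind the grasp point.
Start: joints at [1.349, 0.321, -0.07, 1.45, 0.023, 1.371, -0.057], TCP at [0.152, -0.632, 0.24] pointing down, gripper open.
Joint ranges: [-2.86, 2.86], [-0.3, 2.09], [-1.38, 1.24], [0.06, 2.45], [-1.56, 4.7], [0.09, 2.05], [-2.69, 2.69]. Speed limits (rad/s): [2.57, 2.57, 3.14, 3.14, 3.14, 3.14, 3.14].

## Interface

Orientations are given as a rotation vector (axis times angle).
In Python, from bench import * gives the robot as it stands.
- The arm moves only by the tool send_rows, never from a script. Its arguments are lists of equal length, an entry for each row: "xyz": the shift along the tool's x, y, z in mm, a list of three; "dr": the turn, a rotation vector about the tool's x, y, z in rad, a list of three. A call has exactly 10 rows; each row is the pose to reach, as a shift and turn from the pose commanded when the call began, along the tool's axes at that moment; what a row does not reach only later rows make up. A row lasts 1/12 s, in which the tool goes at most 41.7 mm and 7.16 degrees, less where a joint would pass 70% of its speed; a pose out of reach is approached as far as the arm can. A call with a gripper value outside its range is refused whole. "jaw" is the finger opening in mm, from 0 to 87, set as the call begins (left out, the last holds). The fingers move at their own pace and stop on an object; "grip_force" is the grip in N (left out, the last holds). Time passes only in rows, so rows that repeat a pose let the fingers close, or fill a call up. It gives the time, the measured TCP pose, the force, the opening and the grip force at its end, in the units of the state.
- get_state(): the state, without advancing time (a new reading comes with each control period).
- get_image(name): name is "scene" or "side" or "wrist"; returns the picture (480x640x3 uint8, red, green, blue); there is no depth.
- calibration(name): a dict with "vfov" (degrees; the focal length in pixels is half the picture's height over the tangent of half this angle, whatever the lens; pixels are square), "cx", "cy" (the principal point, pixels), "k1" (the pictures are not rectified: a ray, as slopes to the right and down, at radius r is drawn at 1 + k1 r^2 times it, then the intrinsics apply), "rvec" (rotation vector, rad) and "tvec" (3), from world to camera coordinates, as OpenCV has them; the wrist camera has in their place "hand_eye" (4x4, takes a point from camera to tool coordinates, whose origin is the TCP and whose axes are the flange's). Camera axes: x right, y down, z forward; pixel columns grow to the right and rows downward; lengths in m; the calibration is good to about 2 mm. A picture is of the moment at which its call begins: read the wrist's pose just before it. calibration takes no time and is no camera call.
- close_job(): hands the job in; it is judged then, once.
The state is a dict: "time": time; "joint_positions": joint angles; "qd": joint speeds; "joint_torque": joint torques, N m; "position": TCP position; "tool_rot": TCP orientation; "ft_force": force on the tool from outside, world axes, zero at the start; "torque": the same for the moment, N m; "grip_width": opening from 0.0 (shut) to 1.0 (fully open); "grip_force": force on a finger pad.
Only numpy, scipy, OpenCV 4.12 (cv2) and the standard library are available. Lean on these libraries where they do the work, as an engineer would, in place of code of your own. Each camera call takes 0.05 s, during which the arm holds its last target. There are 200 camera calls.

## Working session

There is one attempt and no reset: what is moved stays moved. The work goes in short steps, Python scripts to look and compute and a tool call to move; the robot and the scene stay as the last step left them, time stands still between calls to the robot, and variables do not carry over. Pictures are saved under pics/ and viewed, at most 10 in all, crops included, and the job is handed in when it is done.

Besides the shell and the picture viewer there is one more tool, called after "Emit:" as name(argument=value, ...), one argument or row to a line, values as JSON. send_rows: Moves the arm, as the interface text tells. Its arguments: {"type":"object","properties":{"xyz":{"type":"array"},"dr":{"type":"array"},"jaw":{"type":"number"},"grip_force":{"type":"number"}},"required":["xyz","dr"]}

```bash
mkdir -p pics; ls; python3 - <<'E'
from bench import *
import cv2
s=get_state();print(s)
for n in("scene","side"):
    print(n,calibration(n)); cv2.imwrite(f"pics/{n}0.png",get_image(n)[:,:,::-1])
print(calibration("wrist"))
E
```

```text
pics
{'time': 0.0, 'joint_positions': array([ 1.34910747,  0.32183304, -0.07011401,  1.45164725,  0.02260186,
        1.37077291, -0.05686245]), 'qd': array([ 6.37877190e-04, -2.34879971e-04,  2.32464209e-04, -1.24880920e-03,
        8.49121597e-05, -4.84986803e-04,  1.34619569e-03]), 'joint_torque': array([ 1.08234184e-03, -4.91284168e+01, -4.03646166e-01, -3.12534642e+01,
       -6.39926735e-02,  4.39780857e-02,  1.84057740e-04]), 'position': array([ 0.15170004, -0.63153388,  0.2384691 ]), 'tool_rot': array([-3.11793289e+00, -3.69450704e-01,  4.82830046e-04]), 'ft_force': array([ 0.18068304, -0.26371905, -0.29927114]), 'torque': array([0.00640812, 0.00719616, 0.02588125]), 'grip_force': 0.0, 'grip_width': 0.9960671913310781}
scene {'vfov': 51.58170381893116, 'cx': 322.71230707035687, 'cy': 251.8167606994025, 'k1': -0.02632364128512494, 'rvec': array([ 1.46129892,  1.98124811, -0.92751432]), 'tvec': array([ 0.15814612, -0.2489495 ,  1.62095515])}
side {'vfov': 51.94175061758534, 'cx': 324.4210514501707, 'cy': 235.57165980193196, 'k1': 0.015790323658456677, 'rvec': array([ 0.41253078, -2.80504971,  1.05722657]), 'tvec': array([0.53570628, 0.20941175, 1.07727174])}
{'vfov': 63.76416533740104, 'cx': 315.52462655855277, 'cy': 239.71624078326045, 'k1': -0.08157609105019366, 'hand_eye': array([[-8.74437419e-04, -9.55448852e-01, -2.95155428e-01,
         8.08460913e-02],
       [ 9.99998574e-01, -1.26192856e-03,  1.12236465e-03,
         2.73822800e-04],
       [-1.44482708e-03, -2.95154025e-01,  9.55448593e-01,
        -1.44518210e-01],
       [ 0.00000000e+00,  0.00000000e+00,  0.00000000e+00,
         1.00000000e+00]])}
```

View pics/scene0.png

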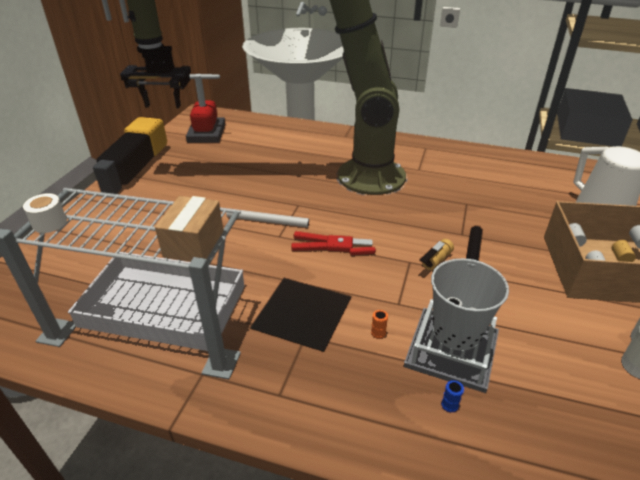

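View pics/side0.png

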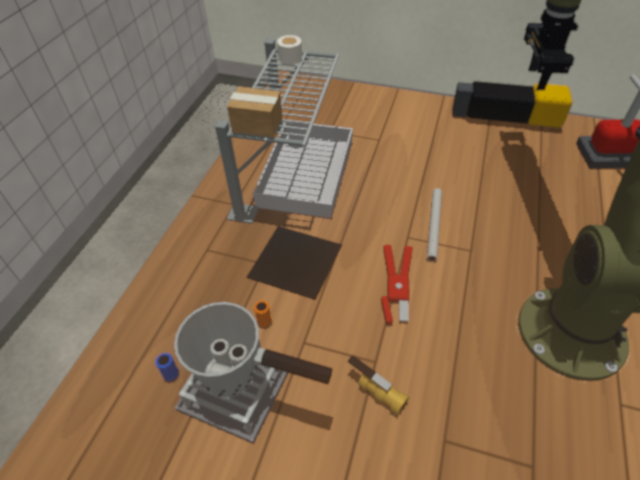

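Scene: perforated can at (467,300) with the black handle up to (476,230) on the stand at (452,345). The mat is at (300,312), and the tray is under the shelf at (160,300). The cutter is at (335,243), the valve at (437,252) and the pipe at (270,218). In side the can is at (218,345), its handle at (297,366) and the mat at (295,262).

Look-alikes: white jug (612,175), grey vessel at the edge (635,350), black/yellow tool (130,155), orange coupling (380,323), blue coupling (453,396), and fittings in the wooden box (600,245). The can is the perforated one with a black handle at (467,300).

```bash
cat > h.py <<'E'
from bench import *
import numpy as np, cv2
from scipy.spatial.transform import Rotation as R
from scipy.optimize import least_squares
def cam(n):
    c=calibration(n); f=240/np.tan(np.radians(c["vfov"]/2))
    K=np.array([[f,0,c["cx"]],[0,f,c["cy"]],[0,0,1]]); D=np.array([c["k1"],0,0,0,0.])
    if "rvec" in c: Rm=R.from_rotvec(c["rvec"]).as_matrix(); t=c["tvec"]
    else:
        s=get_state(); T=np.eye(4); T[:3,:3]=R.from_rotvec(s["tool_rot"]).as_matrix(); T[:3,3]=s["position"]
        E=np.linalg.inv(T@c["hand_eye"]); Rm,t=E[:3,:3],E[:3,3]
    return K,D,Rm,np.asarray(t)
def rays(C,px):
    K,D,Rm,t=C
    u=cv2.undistortPoints(np.asarray(px,float).reshape(-1,1,2),K,D)[:,0]
    return -Rm.T@t, np.c_[u,np.ones(len(u))]@Rm
def onz(C,px,z):
    o,d=rays(C,px); return o+d*((z-o[2])/d[:,2])[:,None]
def tri(C1,p1,C2,p2):
    o1,d1=rays(C1,[p1]);o2,d2=rays(C2,[p2]);d1,d2=d1[0],d2[0]
    s=np.linalg.lstsq(np.c_[d1,-d2],o2-o1,rcond=None)[0]
    a,b=o1+s[0]*d1,o2+s[1]*d2; return (a+b)/2,np.linalg.norm(a-b)
def proj(C,P):
    K,D,Rm,t=C; return cv2.projectPoints(np.asarray(P,float).reshape(-1,1,3),cv2.Rodrigues(Rm)[0],t,K,D)[0][:,0]
def blob(m,seed):
    n,l,st,c=cv2.connectedComponentsWithStats(m.astype(np.uint8)); 
    ys,xs=np.nonzero(l); i=np.argmin((xs-seed[0])**2+(ys-seed[1])**2); return (l==l[ys[i],xs[i]])
E
python3 - <<'E'
from h import *
np.set_printoptions(precision=4,suppress=True)
for n,hs,ms in(("scene",(476,240),(300,312)),("side",(297,366),(295,262))):
    im=cv2.imread(f"pics/{n}0.png"); C=cam(n)
    v=im.max(2)
    for nm,seed,z,th in(("handle",hs,.178,60),("mat",ms,.004,60)):
        b=blob(v<th,seed); ys,xs=np.nonzero(b)
        r=cv2.minAreaRect(np.c_[xs,ys].astype(np.float32)); print(n,nm,len(xs),r)
        if nm=="mat":
            c=cv2.findContours(b.astype(np.uint8),0,1)[0]; c=max(c,key=len)
            q=cv2.approxPolyDP(cv2.convexHull(c),8,True)[:,0]; P=onz(C,q,z); print(q.tolist(),P,P.mean(0),np.linalg.norm(P-np.roll(P,1,0),axis=1))
        else:
            p=np.c_[xs,ys].astype(float);m=p.mean(0);d=np.linalg.svd(p-m,full_matrices=0)[2][0];t=(p-m)@d
            e=np.array([m+d*t.min(),m,m+d*t.max()]); print(e,onz(C,e,z))
a=cv2.imread("pics/side0.png")[30:240,205:365]; b=cv2.imread("pics/scene0.png")[170:390,0:330]
cv2.imwrite("pics/c1.png",cv2.resize(a,None,fx=2.8,fy=2.8,interpolation=2)); cv2.imwrite("pics/c2.png",cv2.resize(b,None,fx=2.4,fy=2.4,interpolation=2))
E
```

```text
scene handle 346 ((474.2799987792969, 242.5399932861328), (11.172287940979004, 32.1026496887207), 8.130102157592773)
[[476.5781 226.6515]
 [474.2543 242.8006]
 [472.006  258.4253]] [[0.4366 0.3302 0.178 ]
 [0.4975 0.3292 0.178 ]
 [0.552  0.3284 0.178 ]]
scene mat 4260 ((300.2372741699219, 312.256591796875), (84.84748077392578, 60.01753616333008), 17.700428009033203)
[[284, 279], [349, 297], [323, 350], [251, 327]] [[ 0.5528 -0.0957  0.004 ]
 [ 0.566   0.0747  0.004 ]
 [ 0.7373  0.0625  0.004 ]
 [ 0.7229 -0.1108  0.004 ]] [ 0.6448 -0.0173  0.004 ] [0.1707 0.1709 0.1718 0.1739]
side handle 1 ((296.0, 369.0), (0.0, 0.0), 0.0)
[[296. 369.]
 [296. 369.]
 [296. 369.]] [[0.5059 0.3351 0.178 ]
 [0.5059 0.3351 0.178 ]
 [0.5059 0.3351 0.178 ]]
side mat 2851 ((288.3802795410156, 259.56170654296875), (63.698123931884766, 56.15492248535156), 17.744672775268555)
[[278, 228], [322, 241], [315, 274], [291, 289], [250, 276]] [[ 0.7183 -0.1035  0.004 ]
 [ 0.5951 -0.0932  0.004 ]
 [ 0.5803  0.0116  0.004 ]
 [ 0.6209  0.0694  0.004 ]
 [ 0.7281  0.0615  0.004 ]] [ 0.6485 -0.0108  0.004 ] [0.1653 0.1237 0.1058 0.0706 0.1074]
```

View pics/c1.png

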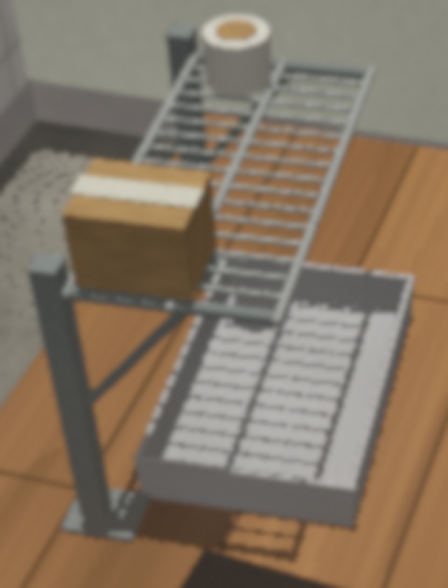

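View pics/c2.png

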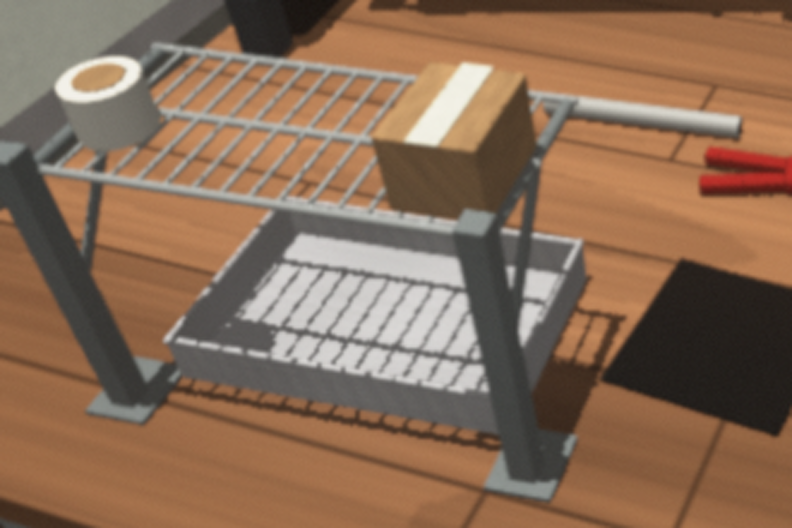

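Crops: tray front corners in side px (332,205), (352,129); in scene (242,271), back (71,312). The shelf deck's front corners are side (338,55), (307,144) and scene (65,189), (240,212). The carton is at the +y end of the deck, the tape roll at the -y end.

```bash
python3 - <<'E'
from h import *
np.set_printoptions(precision=4,suppress=True)
A=cam("scene");B=cam("side")
print("tray side: +yback,+yfront,-yfront",onz(B,[(256.8,195),(332.5,205),(352.1,128.6)],.05))
print("tray scene: +yfront,-yback",onz(A,[(242.5,270.8),(70.8,311.7)],.05))
print("deck side: -yfront,+yfront",onz(B,[(337.9,55),(306.8,143.6)],.268))
print("deck scene:",onz(A,[(64.6,189.2),(239.6,211.7)],.268))
print("tri",tri(A,(242.5,270.8),B,(332.5,205)),tri(A,(64.6,189.2),B,(337.9,55)),tri(A,(239.6,211.7),B,(306.8,143.6)))
im=cv2.imread("pics/side0.png")
b=blob(im.max(2)<75,(310,370));b=cv2.morphologyEx(b.astype(np.uint8),2,np.ones((3,3)));ys,xs=np.nonzero(b);print("h side",len(xs),xs.min(),xs.max(),ys.min(),ys.max())
p=np.c_[xs,ys].astype(float);m=p.mean(0);d=np.linalg.svd(p-m,full_matrices=0)[2][0];t=(p-m)@d
e=np.array([m+d*t.min(),m,m+d*t.max()]); print(e,onz(B,e,.178))
# can rim: grey blob, rays to z=.2, robust circle
for n,C,s in(("scene",A,(467,280)),("side",B,(200,330))):
    im=cv2.imread(f"pics/{n}0.png"); hsv=cv2.cvtColor(im,cv2.COLOR_BGR2HSV)
    b=blob(hsv[...,1]<50,s); c=max(cv2.findContours(b.astype(np.uint8),0,1)[0],key=len)[:,0]; P=onz(C,c,.2)
    rr=lambda q:np.hypot(P[:,0]-q[0],P[:,1]-q[1])-.070
    best=None
    for x0 in np.arange(.55,.72,.01):
        for y0 in np.arange(.26,.4,.01):
            q=least_squares(rr,(x0,y0),loss="cauchy",f_scale=.001); k=(abs(rr(q.x))<.002).sum()
            if best is None or k>best[0]: best=(k,q.x)
    print(n,len(c),best)
    bl=cv2.inRange(hsv,(8,90,40),(30,255,255))
# valve points
print("valve side",onz(B,[(384,393),(352,360)],.03),"valve scene",onz(A,[(437,252)],.03))
print("pipe",onz(A,[(240,213),(307,222)],.02),"cutter",onz(A,[(293,240),(375,250)],.015))
E
```

```text
tray side: +yback,+yfront,-yfront [[ 0.7952 -0.1601  0.05  ]
 [ 0.5929 -0.1805  0.05  ]
 [ 0.6278 -0.5087  0.05  ]]
tray scene: +yfront,-yback [[ 0.6011 -0.1812  0.05  ]
 [ 0.837  -0.4869  0.05  ]]
deck side: -yfront,+yfront [[ 0.6801 -0.5293  0.268 ]
 [ 0.6405 -0.1399  0.268 ]]
deck scene: [[ 0.6899 -0.536   0.268 ]
 [ 0.6556 -0.1389  0.268 ]]
tri (array([ 0.5946, -0.1852,  0.0441]), np.float64(0.0013774705230294249)) (array([ 0.6836, -0.5427,  0.2617]), np.float64(0.002294633849781784)) (array([ 0.6437, -0.1464,  0.2602]), np.float64(0.00373190618756014))
h side 1008 261 329 351 381
[[262.4393 356.8895]
 [294.9633 366.0496]
 [329.095  375.6625]] [[0.5687 0.3305 0.178 ]
 [0.5093 0.3305 0.178 ]
 [0.4488 0.3306 0.178 ]]
scene 399 (np.int64(99), array([0.6539, 0.3265]))
side 378 (np.int64(132), array([0.6535, 0.3269]))
valve side [[0.3573 0.2666 0.03  ]
 [0.4347 0.217  0.03  ]] valve scene [[0.3669 0.255  0.03  ]]
pipe [[ 0.3458 -0.3072  0.02  ]
 [ 0.3301 -0.1098  0.02  ]] cutter [[ 0.4122 -0.122   0.015 ]
 [ 0.3882  0.0979  0.015 ]]
```

Emit:
send_rows(
  xyz=[
    [0,0,-40],
    [0,0,-80],
    [30,-30,-112],
    [60,-60,-112],
    [85,-85,-112],
    [110,-110,-112],
    [135,-135,-112],
    [160,-160,-112],
    [185,-185,-112],
    [210,-210,-112],
  ],
  dr=[
    [0,0,0],
    [0,0,0],
    [0,0,0],
    [0,0,0],
    [0,0,0],
    [0,0,0],
    [0,0,0],
    [0,0,0],
    [0,0,0],
    [0,0,0],
  ],
  jaw=87,
  grip_force=60,
)

```text
time: 0.93
position: [0.3074, -0.3769, 0.3512]
tool_rot: [-3.12, -0.37, 0.001]
ft_force: [1.5, 0.4, 1.0]
grip_width: 0.995
grip_force: 0.0
```

```bash
cat >> h.py <<'E'
import json
def log():
    s=get_state(); open("log.txt","a").write(json.dumps([s["joint_positions"].tolist(),s["position"].tolist(),s["tool_rot"].tolist()])+"\n"); return s
def delta(P,Rt):
    s=log(); R0=R.from_rotvec(s["tool_rot"])
    print("t",round(s["time"],2),"pos",s["position"].round(4),"q",s["joint_positions"].round(2),"F",s["ft_force"].round(1),"w",round(s["grip_width"]*87,1),round(s["grip_force"],1))
    print("xyz mm",(R0.inv().apply(np.array(P)-s["position"])*1000).round(1),"dr",(R0.inv()*Rt).as_rotvec().round(3))
E
echo '[[1.34910747,0.32183304,-0.07011401,1.45164725,0.02260186,1.37077291,-0.05686245],[0.15170004,-0.63153388,0.2384691],[-3.11793289,-0.369450704,4.8e-4]]'>log.txt
python3 - <<'E'
from h import *
delta([.46,-.1,.36],R.from_matrix(np.diag([1,-1,-1])))
E
```

```text
t 0.93 pos [ 0.3074 -0.3769  0.3512] q [ 1.11 -0.05 -0.27  1.65 -0.01  1.54 -0.49] F [1.5 0.4 1. ] w 86.6 0.0
xyz mm [ 213.  -233.6   -8.8] dr [-0.     0.001  0.236]
```

Emit:
send_rows(
  xyz=[
    [22,-24,-1],
    [44,-48,-2],
    [66,-72,-3],
    [88,-96,-4],
    [110,-120,-5],
    [132,-144,-6],
    [154,-168,-7],
    [176,-192,-8],
    [198,-216,-8],
    [213,-233,-9],
  ],
  dr=[
    [0.05,0,0.02],
    [0.1,0,0.05],
    [0.15,0,0.07],
    [0.2,0,0.1],
    [0.25,0,0.12],
    [0.3,0,0.15],
    [0.34,0,0.17],
    [0.38,0,0.2],
    [0.4,0,0.22],
    [0.4,0,0.236],
  ],
)

```text
time: 1.77
position: [0.4603, -0.1004, 0.3596]
tool_rot: [-2.742, 0.005, 0.068]
ft_force: [-0.2, -0.5, 0.3]
grip_width: 0.996
grip_force: 0.0
```

```bash
cat > kin.py <<'E'
from h import *
def fk(q,p):
    # p: per-link offsets (x,z) ; j1 sign flipped frame handled by s; Rz,Ry,Rz,...
    s=p[0:7]; b=p[7:21].reshape(7,2)
    T=np.zeros(3);Rm=R.identity()
    for i in range(7):
        ax='z' if i%2==0 else 'y'
        T=T+Rm.apply([b[i,0],0,b[i,1]]); Rm=Rm*R.from_euler(ax,s[i]*q[i]+p[21]*(i==6))
    T=T+Rm.apply([0,0,p[22]]); return T,Rm
def load(): return [tuple(map(np.array,json.loads(l))) for l in open("log.txt")]
if __name__=="__main__":
    import itertools
    D=load(); print(D[-1][1],D[-1][2],D[-1][0].round(3))
    res=[]
    for sg in itertools.product([-1,1],repeat=7):
        if sg[1]<0: continue
        for y7 in (np.pi/2,-np.pi/2,0,np.pi):
            p=np.r_[sg,np.zeros(14),y7,0.]
            e=np.mean([(fk(q,p)[1].inv()*R.from_rotvec(r)).magnitude() for q,_,r in D]); res.append((e,sg,y7))
    res.sort(key=lambda a:a[0]); [print(r) for r in res[:6]]
E
python3 kin.py; python3 - <<'E'
from h import *
s=log()
E
```

```text
[ 0.30744381 -0.37693418  0.35121248] [-3.11964174e+00 -3.69510162e-01  7.90832523e-04] [ 1.112 -0.05  -0.267  1.646 -0.013  1.544 -0.489]
(np.float64(9.02823609784101e-07), (-1, 1, -1, 1, -1, 1, -1), 1.5707963267948966)
(np.float64(0.03550878884837231), (-1, 1, -1, 1, 1, 1, -1), 1.5707963267948966)
(np.float64(0.19511136669035367), (1, 1, -1, 1, -1, 1, 1), -1.5707963267948966)
(np.float64(0.2041407989023915), (1, 1, -1, 1, 1, 1, 1), -1.5707963267948966)
(np.float64(0.23756221772838573), (-1, 1, 1, 1, 1, 1, 1), 1.5707963267948966)
(np.float64(0.24748847133495802), (-1, 1, 1, 1, -1, 1, 1), 1.5707963267948966)
```

```bash
cat > kin.py <<'E'
from h import *
SG=np.array([-1,1,-1,1,-1,1,-1.])
LO=np.array([-2.86,-.3,-1.38,.06,-1.56,.09,-2.69]);HI=np.array([2.86,2.09,1.24,2.45,4.7,2.05,2.69])
def rots(q):
    Rs=[];Rm=R.identity()
    for i in range(7):
        Rm=Rm*R.from_euler('zy'[i%2],SG[i]*q[i]+(np.pi/2 if i==6 else 0)); Rs.append(Rm.as_matrix())
    return Rs
def A(q):
    r=rots(q); return np.c_[[0,0,1],r[2][:,0],r[2][:,2],r[4][:,0],r[4][:,2],r[5][:,0],r[5][:,2]]
D=[tuple(map(np.array,json.loads(l))) for l in open("log.txt")]
M=np.vstack([A(q) for q,_,_ in D]); y=np.hstack([p for _,p,_ in D])
w=np.array([.36,0,.42,0,.4,0,.25])  # prior, weak
lam=1e-3
X=np.linalg.solve(M.T@M+lam**2*np.eye(7),M.T@y+lam**2*w)
def fk(q): return A(q)@X, R.from_matrix(rots(q)[6])
def ik(q0,P,Rt):
    def f(q):
        p,r=fk(q); return np.r_[(p-P)*20,(r.inv()*Rt).as_rotvec()*5,(q-q0)*.02]
    s=least_squares(f,np.clip(q0,LO+.02,HI-.02),bounds=(LO+.01,HI-.01)); p,r=fk(s.x)
    return s.x,np.linalg.norm(p-P),(r.inv()*Rt).magnitude()
def ori(yaw,roll,flip):  # tool at world: x along handle(yaw), roll about can +x axis; roll>0: mouth to -y ; base: pointing down
    b=np.diag([1,-1,-1.]) if not flip else np.diag([-1,1,-1.])
    return R.from_euler('z',yaw)*R.from_euler('x',roll)*R.from_matrix(b)
E
python3 - <<'E'
from kin import *
np.set_printoptions(precision=2,suppress=True)
print(X,np.abs(M@X-y).max())
d=np.radians
for flip in(0,1):
  for pre in (45,0):
    q=D[-1][0]
    print("flip",flip,"pre",pre)
    # roll about +x positive: y->z ; z(up)-> -y. mouth to +y needs negative roll
    seq=[("above",[.524,.33,.30],-.02,pre),("grasp",[.524,.33,.178],-.02,pre),("lift",[.51,.33,.36],-.02,pre),("mid",[.5,.0,.36],0,pre),("mid2",[.43,-.2,.36],.05,pre),("front",[.376,-.426,.32],d(5.4),pre),("frontroll",[.376,-.426,.155],d(5.4),pre-70),("in",[.575,-.407,.155],d(5.4),pre-70),("pour",[.575,-.407,.155],d(5.4),pre-112),("pour120",[.575,-.407,.155],d(5.4),pre-120),("mat",[.515,-.017,.122],0,pre)]
    for n,P,yw,rl in seq:
        q,e,a=ik(q,np.array(P),ori(yw,d(rl),flip)); print(f"{n:10s} {e*1000:5.1f}mm {a:5.2f}",q,"margin",np.minimum(q-LO,HI-q).min().round(2))
E
```

```text
[ 0.21 -0.02  0.44 -0.08  0.54  0.02  0.36] 0.02605093695742644
flip 0 pre 45
above        0.0mm  0.00 [ 0.54  0.06 -0.81  1.8  -0.78  1.17 -1.59] margin 0.36
grasp        0.0mm  0.00 [ 0.52  0.17 -0.81  1.95 -0.78  0.98 -1.44] margin 0.47
lift         0.0mm  0.00 [ 0.54  0.   -0.79  1.73 -0.79  1.27 -1.65] margin 0.3
mid          0.0mm  0.00 [ 0.87  0.13 -0.54  1.64 -0.67  1.67 -1.22] margin 0.38
mid2         0.0mm  0.00 [ 1.06  0.29 -0.42  1.47 -0.5   1.9  -0.94] margin 0.15
front        1.9mm  0.01 [ 1.47  0.79 -0.93  1.08 -0.    2.04 -0.94] margin 0.01
frontroll    0.0mm  0.00 [ 1.51 -0.12 -0.78  2.08  0.29  0.84 -0.91] margin 0.18
in           0.0mm  0.00 [ 1.02  0.36 -0.65  1.67  0.7   1.05 -1.37] margin 0.66
pour         0.0mm  0.00 [ 0.72  0.43 -0.52  1.89  1.61  1.2  -2.18] margin 0.51
pour120      0.0mm  0.00 [ 0.65  0.5  -0.47  1.89  1.76  1.31 -2.3 ] margin 0.39
mat          0.0mm  0.00 [ 1.49  0.78 -1.37  1.9  -0.01  1.19 -1.42] margin 0.01
flip 0 pre 0
above        0.0mm  0.00 [-0.03  0.3  -0.67  1.42  0.19  1.48 -2.29] margin 0.4
grasp        0.0mm  0.00 [-0.01  0.33 -
[... 1875 characters left out ...]
 0.21  0.4  -1.08  1.33  0.35  1.62  0.73] margin 0.3
mid          0.0mm  0.00 [ 0.63 -0.01 -0.63  1.59 -0.01  1.56  1.58] margin 0.29
mid2         0.0mm  0.00 [ 0.83 -0.08 -0.37  1.65 -0.03  1.56  2.08] margin 0.22
front        0.0mm  0.00 [ 1.04  0.14 -0.22  1.52  0.03  1.49  2.49] margin 0.2
frontroll    0.0mm  0.00 [ 0.86 -0.02 -0.42  2.36  1.67  0.94  0.87] margin 0.09
in           0.0mm  0.00 [ 0.61  0.44 -0.41  1.9   1.64  1.21  0.91] margin 0.55
pour         0.0mm  0.00 [ 0.35  0.9  -0.09  1.76  2.12  1.79  0.49] margin 0.26
pour120      0.0mm  0.00 [ 0.32  0.99 -0.02  1.69  2.17  1.89  0.45] margin 0.16
mat          0.0mm  0.00 [ 0.33  0.07 -0.3   1.95  0.02  1.12  1.58] margin 0.37
```

```bash
python3 - <<'E'
from kin import *
np.set_printoptions(precision=2,suppress=True)
d=np.radians
q=D[-1][0]
delta([.522,.259,.249],ori(-.02,d(45),0))
y=d(5.4)
seq=[("pregr",[.522,.259,.249],-.02,45),("grasp",[.522,.331,.177],-.02,45),("lift",[.50,.33,.32],-.02,45),("back",[.46,.15,.33],0,45),("roll",[.46,.1,.33],0,-15),("via",[.40,-.15,.33],0,-15),("front",[.376,-.426,.3],y,-15),("frontdn",[.376,-.426,.155],y,-25),("in",[.557,-.408,.155],y,-25),("pour",[.557,-.408,.155],y,-67),("pour120",[.557,-.408,.155],y,-75),("out",[.376,-.426,.155],y,-67),("up",[.376,-.426,.3],y,-25),("via",[.40,-.15,.33],0,-15),("upr",[.47,-.017,.3],0,45),("mat",[.515,-.017,.122],0,45)]
for n,P,yw,rl in seq:
    q,e,a=ik(q,np.array(P),ori(yw,d(rl),0)); print(f"{n:10s} {e*1000:5.1f}mm {a:5.2f}",q,"margin",np.minimum(q-LO,HI-q).min().round(2))
E
```

```text
t 1.77 pos [ 0.46 -0.1   0.36] q [ 0.88  0.06 -0.49  1.58 -0.32  1.7  -1.2 ] F [-0.2 -0.5  0.3] w 86.7 0.0
xyz mm [  69.1 -289.   238.5] dr [ 0.39  0.06 -0.01]
pregr        0.0mm  0.00 [ 0.61  0.07 -0.75  1.88 -0.79  1.19 -1.42] margin 0.37
grasp        0.0mm  0.00 [ 0.51  0.16 -0.8   1.95 -0.79  0.98 -1.44] margin 0.46
lift         0.0mm  0.00 [ 0.53 -0.01 -0.78  1.81 -0.82  1.22 -1.59] margin 0.29
back         0.0mm  0.00 [ 0.7  -0.09 -0.56  1.87 -0.82  1.52 -1.31] margin 0.21
roll         0.0mm  0.00 [ 0.51 -0.04 -0.85  1.68  0.22  1.57 -1.92] margin 0.26
via          0.0mm  0.00 [ 0.67 -0.27 -0.4   1.86  0.15  1.45 -1.3 ] margin 0.03
front        0.0mm  0.00 [ 0.91 -0.03 -0.14  1.74  0.17  1.24 -0.75] margin 0.27
frontdn      0.0mm  0.00 [ 0.89 -0.08 -0.18  2.08  0.38  0.86 -0.98] margin 0.22
in           0.0mm  0.00 [ 0.69  0.26 -0.22  1.73  0.52  0.97 -1.26] margin 0.56
pour         0.0mm  0.00 [ 0.42  0.33 -0.16  1.95  1.51  1.08 -2.18] margin 0.5
pour120      0.0mm  0.00 [ 0.37  0.41 -0.13  1.95  1.66  1.18 -2.32] margin 0.37
out          0.0mm  0.00 [ 0.47 -0.05 -0.01  2.35  1.6   0.9  -2.2 ] margin 0.1
up           0.0mm  0.00 [ 0.4  -0.13  0.27  1.85  0.38  1.13 -0.91] margin 0.17
via          0.0mm  0.00 [ 0.23 -0.24 -0.03  1.86  0.25  1.47 -1.39] margin 0.06
upr          0.0mm  0.00 [ 0.4   0.09  0.03  1.77 -0.7   1.65 -1.06] margin 0.39
mat          0.0mm  0.00 [ 0.39  0.32  0.01  1.87 -0.73  1.39 -0.87] margin 0.58
```

Emit:
send_rows(
  xyz=[
    [7,-29,24],
    [14,-58,48],
    [21,-87,72],
    [28,-116,95],
    [35,-145,119],
    [42,-174,143],
    [49,-203,167],
    [55,-231,190],
    [62,-260,214],
    [69,-289,238],
  ],
  dr=[
    [0.04,0.006,0],
    [0.08,0.012,0],
    [0.12,0.018,0],
    [0.16,0.024,0],
    [0.2,0.03,0],
    [0.24,0.036,0],
    [0.28,0.042,0],
    [0.32,0.05,0],
    [0.36,0.055,0],
    [0.39,0.06,-0.01],
  ],
)

```text
time: 2.6
position: [0.5213, 0.2573, 0.2483]
tool_rot: [-2.355, 0.02, -0.02]
ft_force: [0.2, -0.1, -0.5]
grip_width: 0.999
grip_force: 0.0
```

```bash
python3 - <<'E'
from kin import *
C=cam("wrist"); im=get_image("wrist")[:,:,::-1].copy()
delta([.522,.331,.1765],ori(-.02,np.radians(45),0))
c=np.array([.6537,.3267]);u=np.array([-1,.02])
for z,L in((.178,(85,130,205)),):
    for l in L:
        p=proj(C,[[*(c+u*l/1000),z]])[0]; print(l,p.round(0)); cv2.circle(im,tuple(int(a) for a in p),4,(0,0,255),1)
cv2.imwrite("pics/w1.png",im)
E
```

```text
t 2.65 pos [0.5178 0.2644 0.2467] q [ 0.62  0.17 -0.75  1.88 -0.75  1.14 -1.37] F [-1.5  3.9 -0.6] w 87.0 0.0
xyz mm [ 3.2  3.1 96.8] dr [-0.006  0.003  0.009]
85 [313. 179.]
130 [312. 247.]
205 [312. 344.]
```

View pics/w1.png

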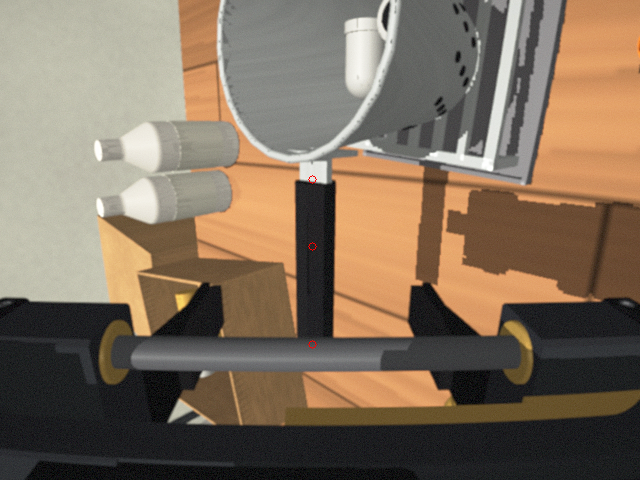

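The wrist picture shows the can with the fittings inside, and the black handle with its axis at column 315 (312 predicted), black from row 181 (179 predicted). That is 2 mm off in tool y, so I go in.

Emit:
send_rows(
  xyz=[
    [0,1,12],
    [0,2,24],
    [0,2,36],
    [0,2,48],
    [0,2,60],
    [0,2,72],
    [0,2,84],
    [0,2,94],
    [0,2,102],
    [0,2,102],
  ],
  dr=[
    [0,0,0],
    [0,0,0],
    [0,0,0],
    [0,0,0],
    [0,0,0],
    [0,0,0],
    [0,0,0],
    [0,0,0],
    [0,0,0],
    [0,0,0],
  ],
)

```text
time: 3.48
position: [0.5221, 0.3282, 0.1749]
tool_rot: [-2.355, 0.017, -0.016]
ft_force: [-0.7, -0.3, -0.0]
grip_width: 1.0
grip_force: 0.0
```

Emit:
send_rows(
  xyz=[
    [0,0,0],
    [0,0,0],
    [0,0,0],
    [0,0,0],
    [0,0,0],
    [0,0,0],
    [0,0,0],
    [0,0,0],
    [0,0,0],
    [0,0,0],
  ],
  dr=[
    [0,0,0],
    [0,0,0],
    [0,0,0],
    [0,0,0],
    [0,0,0],
    [0,0,0],
    [0,0,0],
    [0,0,0],
    [0,0,0],
    [0,0,0],
  ],
  jaw=15,
  grip_force=60,
)

```text
time: 4.32
position: [0.5232, 0.3273, 0.1762]
tool_rot: [-2.355, 0.018, -0.019]
ft_force: [-1.1, 0.7, 2.5]
grip_width: 0.326
grip_force: 1.1
```

```bash
python3 - <<'E'
from kin import *
delta([.515,.33,.30],ori(-.02,np.radians(45),0))
E
```

```text
t 4.32 pos [0.5232 0.3273 0.1762] q [ 0.49  0.29 -0.78  1.93 -0.73  0.91 -1.39] F [-1.1  0.7  2.5] w 28.4 1.1
xyz mm [ -7.3 -89.5 -85.7] dr [-0.001 -0.005  0.007]
```

Emit:
send_rows(
  xyz=[
    [0,0,0],
    [0,0,0],
    [0,0,0],
    [0,0,0],
    [0,0,0],
    [0,0,0],
    [0,-2,-2],
    [0,-5,-5],
    [0,-8,-8],
    [0,-12,-12],
  ],
  dr=[
    [0,0,0],
    [0,0,0],
    [0,0,0],
    [0,0,0],
    [0,0,0],
    [0,0,0],
    [0,0,0],
    [0,0,0],
    [0,0,0],
    [0,0,0],
  ],
)

```text
time: 5.15
position: [0.5229, 0.3263, 0.1923]
tool_rot: [-2.357, 0.02, -0.018]
ft_force: [-0.4, -0.1, -3.6]
grip_width: 0.29
grip_force: 59.9
```

```bash
python3 - <<'E'
from kin import *
delta([.50,.33,.33],ori(-.02,np.radians(45),0))
cv2.imwrite("pics/s2.png",cv2.resize(get_image("side")[250:450,130:430,::-1],None,fx=2,fy=2))
E
```

```text
t 5.15 pos [0.5229 0.3263 0.1923] q [ 0.5   0.26 -0.78  1.92 -0.73  0.94 -1.41] F [-0.4 -0.1 -3.6] w 25.2 59.9
xyz mm [-22.  -99.7 -95.2] dr [ 0.    -0.005  0.005]
```

View pics/s2.png

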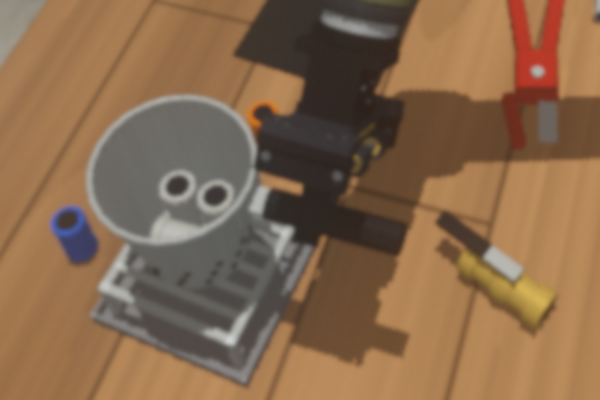

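The side crop shows the can lifting level, with the fittings inside at (178,187), (215,195) and (175,228) and the gripper on the handle. Weight is on the wrist (3.6 N), so I lift on.

Emit:
send_rows(
  xyz=[
    [-1,-5,-5],
    [-3,-14,-13],
    [-5,-25,-24],
    [-8,-36,-34],
    [-10,-47,-45],
    [-13,-58,-55],
    [-15,-69,-65],
    [-18,-80,-76],
    [-20,-91,-86],
    [-22,-100,-95],
  ],
  dr=[
    [0,0,0],
    [0,0,0],
    [0,0,0],
    [0,0,0],
    [0,0,0],
    [0,0,0],
    [0,0,0],
    [0,0,0],
    [0,0,0],
    [0,0,0],
  ],
)

```text
time: 6.03
position: [0.4995, 0.3316, 0.3326]
tool_rot: [-2.356, 0.016, -0.021]
ft_force: [-0.7, 0.5, -3.2]
grip_width: 0.29
grip_force: 59.9
```

```bash
python3 - <<'E'
from kin import *
d=np.radians
print(X,np.abs(M@X-y).max())
delta([.45,.1,.33],ori(0,d(20),0))
C=cam("side"); print(proj(C,[[.63,.33,.352]]))
im=get_image("side");cv2.imwrite("pics/s3.png",im[:,:,::-1])
E
```

```text
[ 0.19419707  0.0290614   0.4851629  -0.00245067  0.49305836  0.02042141
  0.31432158] 0.023559657734910838
t 6.03 pos [0.4995 0.3316 0.3326] q [ 0.56  0.04 -0.79  1.81 -0.79  1.2  -1.55] F [-0.7  0.5 -3.2] w 25.2 59.9
xyz mm [ -45.3  165.9 -162.9] dr [-0.436 -0.018 -0.01 ]
[[211.71403303 289.95928151]]
```

Emit:
send_rows(
  xyz=[
    [-2,8,-8],
    [-6,22,-22],
    [-11,41,-41],
    [-16,60,-59],
    [-21,79,-78],
    [-27,98,-97],
    [-32,117,-115],
    [-37,136,-134],
    [-42,154,-152],
    [-45,166,-163],
  ],
  dr=[
    [-0.02,0,0],
    [-0.06,0,0],
    [-0.11,0,0],
    [-0.16,0,0],
    [-0.21,0,0],
    [-0.26,0,0],
    [-0.31,-0.01,0],
    [-0.36,-0.01,-0.01],
    [-0.41,-0.02,-0.01],
    [-0.436,-0.02,-0.01],
  ],
)

```text
time: 6.92
position: [0.4502, 0.0965, 0.3277]
tool_rot: [-2.795, 0.004, 0.005]
ft_force: [0.3, 0.1, -2.4]
grip_width: 0.293
grip_force: 59.9
```

```bash
python3 - <<'E'
from kin import *
d=np.radians
delta([.40,-.13,.33],ori(0.02,d(-15),0))
E
```

```text
t 6.92 pos [0.4502 0.0965 0.3277] q [ 0.7  -0.13 -0.64  1.78 -0.42  1.5  -1.46] F [ 0.3  0.1 -2.4] w 25.5 59.9
xyz mm [-49.8 212.4 -78.9] dr [-0.608  0.003 -0.022]
```

Emit:
send_rows(
  xyz=[
    [-2,8,-4],
    [-7,25,-11],
    [-12,48,-19],
    [-17,72,-28],
    [-22,96,-37],
    [-27,120,-46],
    [-32,144,-54],
    [-37,168,-63],
    [-42,192,-72],
    [-45,212,-79],
  ],
  dr=[
    [-0.03,0,0],
    [-0.08,0,0],
    [-0.15,0,0],
    [-0.22,0,0],
    [-0.29,0,-0.01],
    [-0.36,0,-0.01],
    [-0.43,0,-0.01],
    [-0.5,0,-0.02],
    [-0.56,0,-0.02],
    [-0.608,0,-0.022],
  ],
)

```text
time: 7.75
position: [0.4047, -0.1279, 0.329]
tool_rot: [2.882, 0.032, -0.001]
ft_force: [-0.2, 0.1, -3.4]
grip_width: 0.29
grip_force: 60.0
```

```bash
python3 - <<'E'
from kin import *
d=np.radians
delta([.376,-.426,.31],ori(d(5.4),d(-20),0))
im=get_image("side");cv2.imwrite("pics/s3.png",cv2.resize(im[0:440,100:640,::-1],None,fx=1.3,fy=1.3))
E
```

```text
t 7.75 pos [ 0.4047 -0.1279  0.329 ] q [ 0.77 -0.26 -0.6   1.85  0.11  1.45 -1.38] F [-0.2  0.1 -3.4] w 25.2 60.0
xyz mm [-35.  282.5  94.8] dr [-0.09   0.025 -0.068]
```

View pics/s3.png

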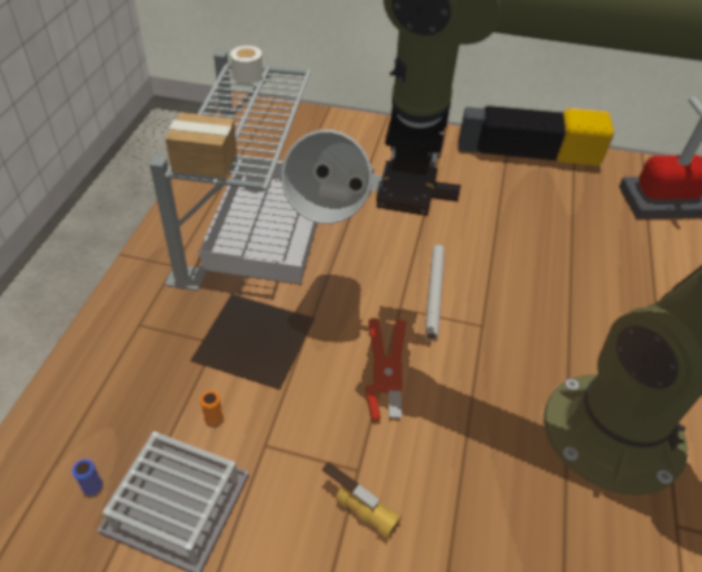

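Side view: the can is at (327,175) in the crop, tilted, with both couplings and the elbow still inside. It is clear of the deck, and the bystanders are unmoved.

Emit:
send_rows(
  xyz=[
    [-2,14,5],
    [-5,42,14],
    [-9,74,25],
    [-13,106,36],
    [-17,138,46],
    [-21,170,57],
    [-25,202,68],
    [-29,234,78],
    [-33,264,88],
    [-35,282,95],
  ],
  dr=[
    [0,0,0],
    [-0.01,0,-0.01],
    [-0.02,0,-0.01],
    [-0.03,0.01,-0.02],
    [-0.04,0.01,-0.03],
    [-0.05,0.01,-0.04],
    [-0.06,0.02,-0.05],
    [-0.07,0.02,-0.06],
    [-0.08,0.025,-0.065],
    [-0.09,0.025,-0.068],
  ],
)

```text
time: 8.63
position: [0.3745, -0.4277, 0.3083]
tool_rot: [2.793, 0.125, 0.022]
ft_force: [-1.2, -0.0, -3.4]
grip_width: 0.288
grip_force: 60.0
```

```bash
python3 - <<'E'
from kin import *
d=np.radians
delta([.376,-.426,.155],ori(d(5.4),d(-27),0))
E
```

```text
t 8.63 pos [ 0.3745 -0.4277  0.3083] q [ 0.95 -0.06 -0.29  1.78  0.25  1.19 -0.89] F [-1.2 -0.  -3.4] w 25.0 60.0
xyz mm [  1.7 -53.5 143.6] dr [-0.125  0.002 -0.004]
```

Emit:
send_rows(
  xyz=[
    [0,-4,10],
    [0,-10,26],
    [1,-16,44],
    [1,-22,60],
    [1,-28,76],
    [1,-34,92],
    [2,-40,108],
    [2,-46,124],
    [2,-51,137],
    [2,-53,143],
  ],
  dr=[
    [-0.01,0,0],
    [-0.02,0,0],
    [-0.03,0,0],
    [-0.05,0,0],
    [-0.06,0,0],
    [-0.08,0,0],
    [-0.09,0,0],
    [-0.11,0,0],
    [-0.12,0,0],
    [-0.125,0,0],
  ],
)

```text
time: 9.47
position: [0.378, -0.421, 0.1538]
tool_rot: [2.67, 0.127, 0.028]
ft_force: [-0.3, 0.2, -3.7]
grip_width: 0.288
grip_force: 60.0
```

```bash
python3 - <<'E'
from kin import *
d=np.radians
ex=np.array([.9956,.0941]);ey=np.array([-.0941,.9956]);o=np.array([.639,-.3405])
P=o-.088*ex-.06*ey; print(P)
delta([*P,.155],ori(d(5.4),d(-27),0))
A=cam("scene");B=cam("side")
cv2.imwrite("pics/s4.png",np.hstack([cv2.resize(get_image("side")[30:280,180:480,::-1],(400,333)),cv2.resize(get_image("scene")[130:380,0:300,::-1],(400,333))]))
E
```

```text
[ 0.5570332 -0.4085168]
t 9.47 pos [ 0.378  -0.421   0.1538] q [ 0.92  0.01 -0.35  2.07  0.51  0.83 -1.21] F [-0.3  0.2 -3.7] w 25.0 60.0
xyz mm [179.4   4.7   0.6] dr [-0.003  0.001  0.001]
```

View pics/s4.png

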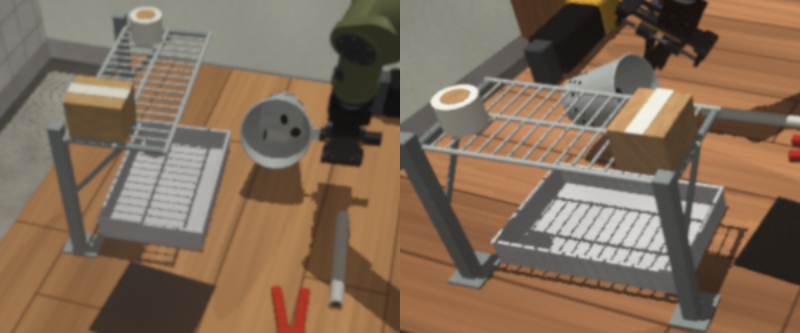

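Both views: the can is level with the tray, in front of it and below the deck, with nothing spilled. I insert it along tool x.

Emit:
send_rows(
  xyz=[
    [8,0,0],
    [24,1,0],
    [44,2,0],
    [65,2,0],
    [86,3,0],
    [107,3,0],
    [128,4,0],
    [148,4,0],
    [166,5,0],
    [178,5,0],
  ],
  dr=[
    [0,0,0],
    [0,0,0],
    [0,0,0],
    [0,0,0],
    [0,0,0],
    [0,0,0],
    [0,0,0],
    [0,0,0],
    [0,0,0],
    [0,0,0],
  ],
)

```text
time: 10.4
position: [0.5607, -0.4107, 0.1615]
tool_rot: [2.666, 0.125, 0.039]
ft_force: [0.3, 0.6, -2.6]
grip_width: 0.291
grip_force: 60.0
```

```bash
python3 - <<'E'
from kin import *
d=np.radians
delta([.557,-.4085,.155],ori(d(5.4),d(-67),0))
cv2.imwrite("pics/s5.png",np.hstack([cv2.resize(get_image("side")[30:280,180:480,::-1],(400,333)),cv2.resize(get_image("scene")[130:380,0:300,::-1],(400,333))]))
E
```

```text
t 10.4 pos [ 0.5607 -0.4107  0.1615] q [ 0.74  0.33 -0.41  1.71  0.66  1.01 -1.45] F [ 0.3  0.6 -2.6] w 25.3 60.0
xyz mm [-3.5 -5.2  4.6] dr [-0.696 -0.005 -0.004]
```

View pics/s5.png

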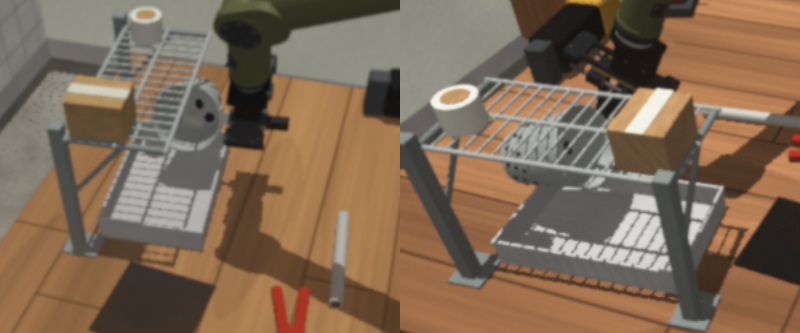

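The can is under the deck with the fittings still inside and clearance above it. I pour by rolling.

Emit:
send_rows(
  xyz=[
    [0,0,0],
    [0,0,0],
    [0,0,0],
    [0,0,0],
    [0,0,0],
    [0,0,0],
    [0,0,0],
    [0,0,0],
    [0,0,0],
    [0,0,0],
  ],
  dr=[
    [0,0,0],
    [0,0,0],
    [-0.07,0,0],
    [-0.15,0,0],
    [-0.23,0,0],
    [-0.31,0,0],
    [-0.39,0,0],
    [-0.47,0,0],
    [-0.55,0,0],
    [-0.62,0,0],
  ],
)

```text
time: 11.33
position: [0.5568, -0.4109, 0.1605]
tool_rot: [2.044, 0.095, 0.063]
ft_force: [-0.6, -0.8, -3.6]
grip_width: 0.29
grip_force: 60.0
```

```bash
python3 - <<'E'
from kin import *
d=np.radians
delta([.557,-.4085,.155],ori(d(5.4),d(-70),0))
E
```

```text
t 11.33 pos [ 0.5568 -0.4109  0.1605] q [ 0.4   0.4  -0.3   1.97  1.44  1.17 -2.26] F [-0.6 -0.8 -3.6] w 25.2 60.0
xyz mm [ 0.4 -6.   0.5] dr [-0.126 -0.002 -0.003]
```

Emit:
send_rows(
  xyz=[
    [0,-3,0],
    [0,-6,0],
    [0,-6,0],
    [0,-6,0],
    [0,-6,0],
    [0,-6,0],
    [0,-6,0],
    [0,-6,0],
    [0,-6,0],
    [0,-6,0],
  ],
  dr=[
    [0,0,0],
    [-0.03,0,0],
    [-0.07,0,0],
    [-0.1,0,0],
    [-0.12,0,0],
    [-0.12,0,0],
    [-0.12,0,0],
    [-0.12,0,0],
    [-0.12,0,0],
    [-0.12,0,0],
  ],
)

```text
time: 12.17
position: [0.5567, -0.4087, 0.1552]
tool_rot: [1.927, 0.088, 0.065]
ft_force: [-0.2, -0.7, -1.7]
grip_width: 0.288
grip_force: 60.0
```

```bash
python3 - <<'E'
from kin import *
d=np.radians
delta([.376,-.426,.16],ori(d(5.4),d(-70),0))
cv2.imwrite("pics/s6.png",np.hstack([cv2.resize(get_image("side")[30:280,180:480,::-1],(400,333)),cv2.resize(get_image("scene")[130:380,0:300,::-1],(400,333))]))
E
```

```text
t 12.17 pos [ 0.5567 -0.4087  0.1552] q [ 0.34  0.46 -0.27  1.99  1.55  1.27 -2.39] F [-0.2 -0.7 -1.7] w 25.1 60.0
xyz mm [-181.5    5.1   -1.5] dr [-0.009 -0.    -0.003]
```

View pics/s6.png

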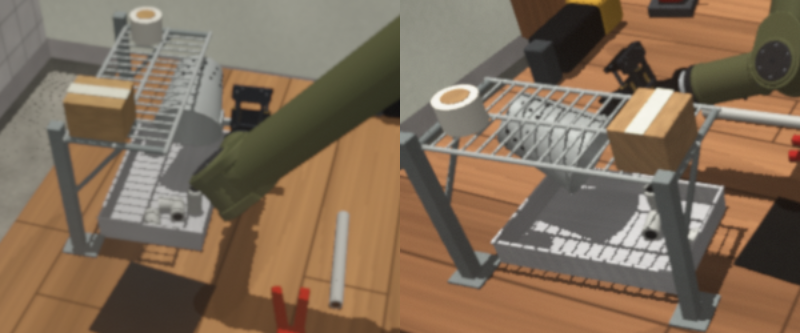

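The fittings have left the can: three small grey pieces lie at the +y end of the tray, around (165–195,200–215) in the left half. My picture views are used up, so from here I check by numbers.

```bash
python3 - <<'E'
from kin import *
f=[];
for i in range(8):
    im=get_image("side"); s=get_state(); f.append(s["ft_force"])
print(np.mean(f,0).round(2),np.std(f,0).round(2),s["position"],s["torque"])
sc=get_image("scene")
np.save("now_side.npy",im); np.save("now_scene.npy",sc)
# difference to start picture within the tray (+y part), local: print blob list
for n,a in(("side",im),("scene",sc)):
    C=cam(n); ref=cv2.imread(f"pics/{n}0.png")
    ex=np.array([.9956,.0941]);ey=np.array([-.0941,.9956]);o=np.array([.719,-.333])
    poly=[[*(o+sx*.098*ex+sy*ey),.01] for sx,sy in((-1,-.16),(1,-.16),(1,.16),(-1,.16))]
    m=np.zeros((480,640),np.uint8); cv2.fillConvexPoly(m,proj(C,poly).astype(np.int32),1)
    g=a[:,:,::-1].copy()
    d=cv2.absdiff(cv2.GaussianBlur(g,(3,3),0),cv2.GaussianBlur(ref,(3,3),0)).max(2)
    k=((d>35)&(m>0)).astype(np.uint8)
    nb,l,st,c=cv2.connectedComponentsWithStats(k)
    for i in range(1,nb):
        if st[i,4]>12: print(n,st[i],c[i].round(0),(np.array(onz(C,[c[i]],.02)[0][:2])-o)@np.c_[ex,ey],"now",g[l==i].mean(0).round(0),"was",ref[l==i].mean(0).round(0))
E
```

```text
[ 0.1   0.12 -2.06] [0.33 0.43 0.46] [ 0.55670074 -0.40822215  0.1545179 ] [ 1.53203481  0.38508451 -0.02327977]
side [ 298  139   51   58 1574] [323. 163.] [-0.04740175 -0.02744594] now [85. 92. 93.] was [163. 165. 167.]
scene [ 106  267   74   45 2212] [143. 288.] [-0.02597168 -0.06392807] now [94. 95. 97.] was [187. 189. 191.]
scene [187 277   7  12  55] [190. 282.] [-0.06772437  0.0372774 ] now [107. 112. 112.] was [182. 184. 186.]
scene [186 289   6   8  27] [189. 292.] [-0.03709294  0.04865327] now [173. 181. 181.] was [155. 157. 159.]
scene [181 300  17  11 150] [189. 306.] [0.00480567 0.0671303 ] now [83. 86. 88.] was [191. 193. 195.]
scene [216 309   4   5  15] [217. 311.] [0.00758553 0.13676273] now [104. 108. 109.] was [164. 166. 168.]
```

Emit:
send_rows(
  xyz=[
    [-8,0,0],
    [-24,1,0],
    [-44,1,0],
    [-65,2,0],
    [-86,2,0],
    [-107,3,0],
    [-128,4,0],
    [-148,4,0],
    [-166,5,-1],
    [-178,5,-1],
  ],
  dr=[
    [0,0,0],
    [0,0,0],
    [0.02,0,0],
    [0.06,0,0],
    [0.1,0,0],
    [0.15,0,0],
    [0.2,0,0],
    [0.25,0,0],
    [0.3,0,0],
    [0.35,0,0],
  ],
)

```text
time: 13.55
position: [0.3762, -0.426, 0.1592]
tool_rot: [2.278, 0.104, 0.049]
ft_force: [-0.6, -1.1, -1.7]
grip_width: 0.287
grip_force: 60.0
```

```bash
python3 - <<'E'
from kin import *
d=np.radians
delta([.376,-.426,.31],ori(d(5.4),d(-20),0))
o=np.array([.719,-.333]);ex=np.array([.9956,.0941]);ey=np.array([-.0941,.9956])
for n in("scene","side"):
    C=cam(n); ref=cv2.imread(f"pics/{n}0.png"); g=get_image(n)[:,:,::-1].copy()
    poly=[[*(o+sx*.098*ex+sy*ey),.004] for sx,sy in((-1,-.16),(1,-.16),(1,.16),(-1,.16))]
    m=np.zeros((480,640),np.uint8); cv2.fillConvexPoly(m,proj(C,poly).astype(np.int32),1)
    d_=cv2.absdiff(cv2.GaussianBlur(g,(3,3),0),cv2.GaussianBlur(ref,(3,3),0)).max(2)
    nb,l,st,c=cv2.connectedComponentsWithStats(((d_>22)&(m>0)).astype(np.uint8))
    for i in range(1,nb):
        if st[i,4]>8: print(n,st[i],((onz(C,[c[i]],.02)[0][:2])-o)@np.c_[ex,ey].round(3),"now",g[l==i].mean(0).round(0),"was",ref[l==i].mean(0).round(0))
    ys,xs=np.nonzero(d_*m>22); x0,y0,x1,y1=xs.min(),ys.min(),xs.max(),ys.max()
    print(x0,y0,x1,y1)
E
```

```text
t 13.55 pos [ 0.3762 -0.426   0.1592] q [ 0.59 -0.01 -0.23  2.28  1.17  0.83 -1.94] F [-0.6 -1.1 -1.7] w 25.0 60.0
xyz mm [-1.000e-01  1.144e+02 -9.820e+01] dr [ 0.512  0.001 -0.003]
scene [181 278  18  34 327] [-0.01800681  0.05814246] now [114. 118. 120.] was [183. 184. 186.]
scene [216 309   4   6  20] [0.00791327 0.13694856] now [101. 106. 107.] was [157. 159. 161.]
181 278 221 314
side [293 167  39  31 505] [-0.048959    0.06188693] now [106. 110. 113.] was [161. 164. 166.]
side [288 194  13   5  37] [0.00317275 0.11874888] now [133. 139. 141.] was [167. 170. 172.]
288 167 331 198
```

```bash
python3 - <<'E'
from kin import *
g=get_image("side").mean(2)
for r in g[158:206,278:340]: print("".join(" .:-=+*#%@"[int(np.clip((v-50)/20,0,9))] for v in r))
E
```

```text
+************++++++++=--=++++++++++****************+=-=+******
+*******************+=-=+++++++++++++++++++********+=-+*******
+++++++*************+=-=+****+++++++++++++++++++++++-=+*******
+++++++++++++******+=-=+***********++++++++++++++++=-=+*******
+++++++++++++++**+++--=+*******************++++++++--=+*******
*********+++++**+++=--=+++++*********************+=--+********
*****************++=-=++++++++*++++++************+=-=+********
++****************+=-=+++++++*++++++++++++++++***+=-=+********
+++++++*+*********+==+**********++++++++++++++++++==+*********
++++=+++++++++++++=-=+****************++++++========+*********
***++++++++=+++++=--=++*******************+=-::::--=+*********
***********++++++=--=++++++++++++*********+-.    .:-++********
****************+=-=+++***+++++++=++*+++++=:      .-++********
++++++**********+==+*********++++++++++++=-.      :-++*******+
+++++++++++++**+=-=+*****************++++=-:::...:-==++******+
++++++++++++++++--=++*******************+=-----::-====+******+
*******++++++++=--==+++******************=-----=-----=+*****++
**************+=-=+++++++++++
[... 1223 characters left out ...]
+-:..:-
++++++++-::-=====+++===+****++-::.....::::-+***********+-:..:-
-=======-:---==========+*****+=---------::=+**********+=::.::-
::::--------==++++=====+******+++++++++=--=+**********+=::::--
:::::::::-===++++++====++++*****+*****++--=+**********+-::::--
:::::::::----=======+++++=+++**++++***+=--+**********++-:.:---
::::::::::::::------=======+++++==+++*+===+**********+=::.:---
:::::::::::::::::::::------==========+++++***********+-:..:---
::::::::::::::::::::::::::::---------===+++**********+-:.::---
:::::::::::::::::::::::::::::::::::::----===+++++++*++-:.:----
:::::::::::::::::::::::::::::::::::::::::::-----======-:.:----
::::::::::::::::::::::::::::::::::::::::::::::::::----:..:----
```

Emit:
send_rows(
  xyz=[
    [0,6,-5],
    [0,18,-14],
    [0,32,-26],
    [0,46,-38],
    [0,60,-50],
    [0,74,-62],
    [0,88,-74],
    [0,100,-85],
    [0,109,-93],
    [0,114,-98],
  ],
  dr=[
    [0.02,0,0],
    [0.06,0,0],
    [0.12,0,0],
    [0.18,0,0],
    [0.24,0,0],
    [0.3,0,0],
    [0.36,0,0],
    [0.42,0,0],
    [0.47,0,0],
    [0.51,0,0],
  ],
)

```text
time: 14.53
position: [0.3798, -0.4256, 0.3109]
tool_rot: [2.787, 0.13, 0.023]
ft_force: [-0.5, -0.4, -2.3]
grip_width: 0.293
grip_force: 60.0
```

```bash
python3 - <<'E'
from kin import *
d=np.radians
delta([.405,-.13,.33],ori(0.02,d(-10),0))
E
```

```text
t 14.53 pos [ 0.3798 -0.4256  0.3109] q [ 0.65 -0.06 -0.02  1.78  0.28  1.2  -0.91] F [-0.5 -0.4 -2.3] w 25.5 60.0
xyz mm [  52.7 -267.4 -118.7] dr [ 0.178 -0.019  0.071]
```

Emit:
send_rows(
  xyz=[
    [3,-13,-6],
    [8,-40,-18],
    [14,-70,-31],
    [20,-100,-44],
    [27,-130,-58],
    [33,-160,-71],
    [39,-190,-84],
    [45,-220,-98],
    [51,-248,-110],
    [57,-267,-119],
  ],
  dr=[
    [0,0,0],
    [0.02,0,0.01],
    [0.04,0,0.02],
    [0.06,-0.01,0.03],
    [0.08,-0.01,0.04],
    [0.1,-0.01,0.04],
    [0.12,-0.01,0.05],
    [0.14,-0.02,0.06],
    [0.16,-0.02,0.07],
    [0.178,-0.02,0.07],
  ],
)

```text
time: 15.37
position: [0.4081, -0.1255, 0.328]
tool_rot: [2.966, 0.037, -0.002]
ft_force: [0.4, 0.6, -1.2]
grip_width: 0.292
grip_force: 60.0
```

```bash
python3 - <<'E'
from kin import *
d=np.radians
delta([.47,.03,.31],ori(-.05,d(45),0))
q=D[-1][0]
for P in([.47,.03,.31],[.515,-.017,.2],[.515,-.017,.122]):
    q,e,a=ik(q,np.array(P),ori(-.05,d(45),0)); print(e,a,q.round(2))
E
```

```text
t 15.37 pos [ 0.4081 -0.1255  0.328 ] q [ 0.46 -0.21 -0.31  1.84  0.11  1.48 -1.4 ] F [ 0.4  0.6 -1.2] w 25.4 60.0
xyz mm [  65.7 -154.7   -9.4] dr [0.961 0.026 0.073]
9.757405404691471e-07 1.2118492179008513e-05 [ 0.57  0.05 -0.14  1.84 -0.71  1.6  -1.08]
6.803185962931655e-07 2.8703450240665303e-06 [ 0.59  0.26 -0.12  1.83 -0.68  1.46 -0.93]
4.6463103087391314e-07 2.6961631702336584e-06 [ 0.59  0.36 -0.12  1.89 -0.68  1.34 -0.84]
```

Emit:
send_rows(
  xyz=[
    [3,-15,0],
    [9,-35,-2],
    [16,-55,-3],
    [24,-75,-4],
    [32,-93,-5],
    [40,-110,-6],
    [48,-126,-7],
    [56,-140,-8],
    [62,-150,-9],
    [66,-155,-9],
  ],
  dr=[
    [0.05,0,0],
    [0.15,0,0.01],
    [0.26,0.01,0.02],
    [0.37,0.01,0.03],
    [0.48,0.01,0.04],
    [0.59,0.02,0.05],
    [0.7,0.02,0.05],
    [0.81,0.02,0.06],
    [0.9,0.025,0.07],
    [0.961,0.026,0.073],
  ],
)

```text
time: 16.2
position: [0.4699, 0.0273, 0.3083]
tool_rot: [-2.352, 0.063, -0.019]
ft_force: [-0.7, -0.3, -2.1]
grip_width: 0.292
grip_force: 59.9
```

```bash
python3 - <<'E'
from kin import *
np.set_printoptions(precision=4,suppress=True)
d=np.radians
# can rim circle now: find in side/scene with unknown z via both; expected centre
s=get_state();Rt=R.from_rotvec(s["tool_rot"])
delta([.515,-.010,.2],ori(-.05,d(45),0))
S=cam("side");A=cam("scene")
from itertools import product
for n,C in(("scene",A),("side",S)):
    im=get_image(n)[:,:,::-1].copy(); hsv=cv2.cvtColor(im,cv2.COLOR_BGR2HSV)
    zr=s["position"][2]+.0015+.022; c0=s["position"][:2]+np.array([.13,-.0065])
    px=proj(C,[[*c0,zr]])[0]; b=blob(hsv[...,1]<50,px); c=max(cv2.findContours(b.astype(np.uint8),0,1)[0],key=len)[:,0]; P=onz(C,c,zr)
    rr=lambda q:np.hypot(P[:,0]-q[0],P[:,1]-q[1])-.070
    best=(0,0)
    for dx,dy in product(np.arange(-.02,.021,.01),repeat=2):
        q=least_squares(rr,c0+[dx,dy],loss="cauchy",f_scale=.001); k=(abs(rr(q.x))<.002).sum()
        if k>best[0]: best=(k,q.x)
    print(n,len(c),best,"expected",c0)
    hm=blob((im.max(2)<75),proj(C,[[s["position"][0]-.04,s["position"][1],s["position"][2]]])[0])
E
```

```text
t 16.2 pos [0.4699 0.0273 0.3083] q [ 0.52  0.05 -0.12  1.84 -0.72  1.58 -1.11] F [-0.7 -0.3 -2.1] w 25.4 59.9
xyz mm [ 47.5 101.3  51.3] dr [-0.004  0.003 -0.005]
scene 1814 (np.int64(56), array([ 0.8204, -0.1533])) expected [0.5999 0.0208]
side 1917 (np.int64(33), array([ 0.5626, -0.0657])) expected [0.5999 0.0208]
```

```bash
python3 - <<'E'
from kin import *
d=np.radians
delta([.512,0,.165],ori(-.05,d(45),0))
print(onz(cam("scene"),[(380,333),(453,408)],0))
E
```

```text
t 16.3 pos [0.4695 0.0262 0.307 ] q [ 0.52  0.05 -0.12  1.84 -0.72  1.58 -1.11] F [ 0.2 -0.6 -2.5] w 25.4 59.9
xyz mm [ 44.8 117.2  83.1] dr [-0.001  0.003 -0.007]
[[ 6.51021147e-01  1.68705707e-01 -1.11022302e-16]
 [ 7.96178645e-01  3.44230899e-01  0.00000000e+00]]
```

Emit:
send_rows(
  xyz=[
    [2,5,4],
    [6,16,11],
    [11,29,21],
    [16,42,30],
    [21,55,39],
    [26,69,49],
    [32,84,60],
    [38,99,70],
    [43,111,79],
    [45,117,83],
  ],
  dr=[
    [0,0,0],
    [0,0,0],
    [0,0,0],
    [0,0,0],
    [0,0,0],
    [0,0,0],
    [0,0,0],
    [0,0,0],
    [0,0,0],
    [0,0,0],
  ],
)

```text
time: 17.13
position: [0.515, -0.0002, 0.1672]
tool_rot: [-2.356, 0.061, -0.026]
ft_force: [0.2, -0.1, -2.3]
grip_width: 0.287
grip_force: 59.9
```

```bash
python3 - <<'E'
from kin import *
d=np.radians
for i in range(4): im=get_image("scene")
delta([.512,0,.124],ori(-.05,d(45),0))
im=get_image("scene")[:,:,::-1].copy()
A=cam("scene"); s=get_state()
# axis tilt check: rim far-left/right & foot: predicted projections
c=s["position"][:2]+[.131,-.0065]; zc=s["position"][2]+.0015
print("rim ctr",proj(A,[[*c,zc+.022]]),"foot",proj(A,[[*c,zc-.118]]))
hsv=cv2.cvtColor(im,cv2.COLOR_BGR2HSV)
C=cam("side"); g=get_image("side").mean(2)
p=proj(C,[[*c,zc+.022]])[0].astype(int);print("side rim",p)
for r in g[p[1]-50:p[1]+52:2,p[0]-62:p[0]+64:2]: print("".join(" .:-=+*#%@"[int(np.clip((v-30)/20,0,9))] for v in r))
E
```

```text
t 17.33 pos [ 5.155e-01 -1.000e-04  1.702e-01] q [ 0.51  0.28 -0.11  1.86 -0.71  1.38 -0.94] F [-0.1  0.1 -0.9] w 25.3 59.9
xyz mm [-3.7 32.8 32.6] dr [-0.001 -0.004  0.001]
rim ctr [[304.01130887 249.69095861]] foot [[305.42595022 297.88873026]]
side rim [286 207]
::::::=======-::-==-==++---*###*******=+###########**=+##*.    
::::::======-::-==--==*=---##########*=*#****##*#####+*###=.   
::::::-===--::-===-==+*---+****######++#######*******=*####+.  
::::::-===-::-===--==+=---*########**=+#############++#####*:  
::::::-==-::-===--==+*---=*#########*=*####*****####++#####+.  
:::::::--::-====-===++---*#*******##++#########**++++*#####=.  
-:::::::::-====--==++---=##########*=+***#######*:..-*####*-   
-::::::::-=====-===++---=**########*+######*****=...-*####*:   
-:::::::======--===+=--=*####*****#++###########====++####=.   
=::::::-=====--===++---+##########*=******######======###*-.   
=-:::::-=====-====*=---***+*######*+##**##******=----=###*:    
=-::::::====--====+---=######*****=+##****+****#=---:-*##+.    
=-::::::====-====*=---+*#########*=*######****+*=---..-=+-     
=-
[... 1729 characters left out ...]
------------------::::::::::::::::::::::::::--=======:.     
==-------------------::::::::::::::::::::::::. ..::-=====--.::.
==--------------------:::::::::::::::::::::::.     ..:-===---:.
==-----------------=--:::::::::::::::::::::::         ...::--..
=--------------------:::::::::::::::::::::::.             .-:..
=-------------------:..:::::::::::::::::::::.             .:...
------------------=-. .:::::::::::::::::::::.            .-:...
-------------------:...::::::::::::::::::::.             :=:...
----------------=--.....:::::::::::::::.:::.            .--:...
--::--------------.... .:::::::::::::::::::.            .-:....
------::---------:....  .:.:::::::::::.::..            .:-.....
```

The side dump shows the can's interior is uniform, so it is empty, and the rim is level and centred where expected. I lower it onto the mat.

Emit:
send_rows(
  xyz=[
    [0,3,3],
    [0,8,8],
    [0,13,13],
    [0,18,18],
    [0,22,22],
    [0,26,26],
    [0,29,29],
    [0,31,31],
    [0,32,32],
    [0,32,32],
  ],
  dr=[
    [0,0,0],
    [0,0,0],
    [0,0,0],
    [0,0,0],
    [0,0,0],
    [0,0,0],
    [0,0,0],
    [0,0,0],
    [0,0,0],
    [0,0,0],
  ],
)

```text
time: 18.27
position: [0.5155, -0.0003, 0.1242]
tool_rot: [-2.354, 0.061, -0.03]
ft_force: [0.1, 0.4, -2.2]
grip_width: 0.286
grip_force: 59.9
```

```bash
python3 - <<'E'
from kin import *
for i in range(3): get_image("side")
delta([.515,0,.120],ori(-.05,np.radians(45),0))
E
```

```text
t 18.42 pos [ 5.158e-01 -4.000e-04  1.248e-01] q [ 0.51  0.34 -0.11  1.89 -0.72  1.31 -0.88] F [ 1.  -0.2 -1.2] w 25.1 59.9
xyz mm [-0.9  3.1  3.6] dr [-0.001 -0.005  0.001]
```

Emit:
send_rows(
  xyz=[
    [0,0.5,0.5],
    [0,1,1],
    [0,1.5,1.5],
    [0,2,2],
    [0,2.5,2.5],
    [0,3,3],
    [0,3.3,3.3],
    [0,3.6,3.6],
    [0,3.6,3.6],
    [0,3.6,3.6],
  ],
  dr=[
    [0,0,0],
    [0,0,0],
    [0,0,0],
    [0,0,0],
    [0,0,0],
    [0,0,0],
    [0,0,0],
    [0,0,0],
    [0,0,0],
    [0,0,0],
  ],
)

```text
time: 19.25
position: [0.5158, 0.0001, 0.1203]
tool_rot: [-2.353, 0.06, -0.031]
ft_force: [-1.6, 0.3, 4.9]
grip_width: 0.292
grip_force: 60.0
```

```bash
python3 - <<'E'
from kin import *
f=[]
for i in range(5): get_image("side"); f.append(get_state()["ft_force"])
print(np.mean(f,0))
delta([.515,0,.120],ori(-.05,np.radians(45),0))
E
```

```text
[-2.08401043 -0.23085727  4.91378304]
t 19.5 pos [5.158e-01 1.000e-04 1.204e-01] q [ 0.51  0.35 -0.12  1.9  -0.72  1.3  -0.87] F [-2.4 -0.5  4.9] w 25.0 60.0
xyz mm [-0.8  0.4  0.1] dr [-0.003 -0.005  0.001]
```

Emit:
send_rows(
  xyz=[
    [0,-0.3,-0.3],
    [0,-0.5,-0.5],
    [0,-0.5,-0.5],
    [0,-0.5,-0.5],
    [0,-0.5,-0.5],
    [0,-0.5,-0.5],
    [0,-0.5,-0.5],
    [0,-0.5,-0.5],
    [0,-0.5,-0.5],
    [0,-0.5,-0.5],
  ],
  dr=[
    [0,0,0],
    [0,0,0],
    [0,0,0],
    [0,0,0],
    [0,0,0],
    [0,0,0],
    [0,0,0],
    [0,0,0],
    [0,0,0],
    [0,0,0],
  ],
  jaw=80,
)

```text
time: 20.33
position: [0.5156, -0.0003, 0.1201]
tool_rot: [-2.354, 0.061, -0.03]
ft_force: [-0.3, -0.5, 0.5]
grip_width: 0.899
grip_force: 0.0
```

```bash
python3 - <<'E'
from kin import *
get_image("side"); get_image("side")
delta([.515,0,.120],ori(-.05,np.radians(45),0))
E
```

```text
t 20.43 pos [ 5.157e-01 -4.000e-04  1.201e-01] q [ 0.51  0.35 -0.11  1.9  -0.72  1.3  -0.88] F [-0.   0.4  0.2] w 79.2 0.0
xyz mm [-0.7 -0.2  0.3] dr [-0.001 -0.005  0.   ]
```

Emit:
send_rows(
  xyz=[
    [0,0,-4],
    [-3,0,-12],
    [-8,0,-24],
    [-14,0,-36],
    [-20,0,-48],
    [-26,0,-60],
    [-32,0,-72],
    [-38,0,-84],
    [-44,0,-96],
    [-50,0,-106],
  ],
  dr=[
    [0,0,0],
    [0,0,0],
    [0,0,0],
    [0,0,0],
    [0,0,0],
    [0,0,0],
    [0,0,0],
    [0,0,0],
    [0,0,0],
    [0,0,0],
  ],
)

```text
time: 21.27
position: [0.4609, -0.0738, 0.1959]
tool_rot: [-2.355, 0.062, -0.031]
ft_force: [-0.4, -0.4, -0.6]
grip_width: 0.915
grip_force: 0.0
```

Emit:
send_rows(
  xyz=[
    [0,-5,-5],
    [0,-15,-15],
    [0,-27,-27],
    [0,-40,-40],
    [0,-50,-50],
    [0,-58,-58],
    [0,-60,-60],
    [0,-60,-60],
    [0,-60,-60],
    [0,-60,-60],
  ],
  dr=[
    [0,0,0],
    [0,0,0],
    [0,0,0],
    [0,0,0],
    [0,0,0],
    [0,0,0],
    [0,0,0],
    [0,0,0],
    [0,0,0],
    [0,0,0],
  ],
)

```text
time: 22.1
position: [0.4607, -0.0725, 0.2787]
tool_rot: [-2.354, 0.062, -0.028]
ft_force: [-0.7, 0.3, -0.8]
grip_width: 0.923
grip_force: 0.0
```

```bash
python3 - <<'E'
from kin import *
from itertools import product
np.set_printoptions(precision=4,suppress=True)
delta([.46,-.1,.3],ori(0,np.radians(45),0))
I={n:get_image(n)[:,:,::-1].copy() for n in("scene","side")}
for n in I:
    cv2.imwrite(f"pics/{n}_end.png",I[n]); C=cam(n); im=I[n]; hsv=cv2.cvtColor(im,cv2.COLOR_BGR2HSV)
    # edge points on rim plane
    e=cv2.Canny(cv2.cvtColor(im,cv2.COLOR_BGR2GRAY),40,100); ys,xs=np.nonzero(e)
    P=onz(C,np.c_[xs,ys],.144); k=np.hypot(P[:,0]-.6465,P[:,1]+.0065)<.1; P=P[k]
    best=(0,)
    for dx,dy in product(np.arange(-.02,.0201,.005),repeat=2):
        rr=lambda q:np.hypot(P[:,0]-q[0],P[:,1]-q[1])-.070
        q=least_squares(rr,[.6465+dx,-.0065+dy],loss="cauchy",f_scale=.001); kk=(abs(rr(q.x))<.0015).sum()
        if kk>best[0]: best=(kk,q.x)
    print(n,"rim centre",best)
    ref=cv2.imread(f"pics/{n}0.png"); 
    for nm,lo,hi in(("red",(0,140,70),(6,255,255)),("brass",(18,110,60),(28,255,255))):
        for t,a in(("0",ref),("1",im)):
            m=cv2.inRange(cv2.cvtColor(a,cv2.COLOR_BGR2HSV),lo,hi)
            seed={"scenered":(335,243),"scenebrass":(443,252),"sidered":(398,285),"sidebrass":(385,393)}[n+nm]
            b=blob(m>0,seed); yy,xx=np.nonzero(b); print(n,nm,t,len(xx),xx.mean().round(1),yy.mean().round(1))
E
```

```text
t 22.1 pos [ 0.4607 -0.0725  0.2787] q [ 0.62  0.15 -0.05  1.78 -0.66  1.64 -0.95] F [-0.7  0.3 -0.8] w 80.3 0.0
xyz mm [  0.8   4.3 -34.5] dr [-0.002 -0.039 -0.036]
scene rim centre (np.int64(122), array([ 0.6423, -0.0069]))
scene red 0 1100 328.5 243.6
scene red 1 502 348.9 246.2
scene brass 0 248 442.3 251.9
scene brass 1 255 441.7 252.3
side rim centre (np.int64(117), array([ 0.6468, -0.0083]))
side red 0 1053 395.8 279.9
side red 1 1054 395.8 280.1
side brass 0 730 384.6 393.9
side brass 1 729 384.7 394.0
```

```bash
python3 - <<'E'
from kin import *
C=cam("side");o=np.array([.719,-.333]);ex=np.array([.9956,.0941]);ey=np.array([-.0941,.9956])
for p in((325,179),(303,187),(313,192)): print(p,((onz(C,[p],.025)[0][:2]-o)@np.c_[ex,ey]).round(3))
g=cv2.imread("pics/side_end.png").mean(2); 
for r in g[164:202,284:336]: print("".join(" .:-=+*#%@"[int(np.clip((v-60)/16,0,9))] for v in r))
E
```

```text
(325, 179) [-0.066  0.043]
(303, 187) [-0.013  0.086]
(313, 192) [-0.045  0.1  ]
###########**+==+**************############*=-=*####
############*+=+*******#**++************###*=-+*####
*#*#########*==*##########***********+++****==*#####
************+-=*################******++++++=+*#####
*****++***++--=**###################*+=-::--=+*#####
####*******+--=+***********#########*-.    .:=**####
##########*+=+***###******++**#*****=:      .-+*####
##########*==*#########****+******++-.      :=+*####
*******##*+-=*#################****+-:::. ..-++**###
*****++***=-=**###################*+--==----=+=+*###
#********+--=++**##################+--=========+*###
########*=-=+********+*#####**#####+-:---=-----+*###
########*=-+*##*************++*****+-:::::::::-+*###
*######*+==*###****#*********+++**+=-:::::::::-+*###
+*******+==*##**++*****************+-:::::::::-+*###
******++=-=***********++++*********+-:::::::::-=*###
##****+=--=+***#####***++++++++++**+-:::::::::-+*###
######*=-=****########*********+++*+=:::::::::-+*###
######+==+#####*************##**++++-:::::::::-+*###
**###*+==+##
[... 294 characters left out ...]
::::::=*##+
###*+=++++++++=-:::::::--=---:-----=-:::::::::-+***+
***+===+****++==--=====--::.   .::---:::::::-=+****=
+++=-=+**##**+===++***+=-.       :-----=====+***##*=
**+--=***##**+===+*****+-.       .---=+******####*+-
#*+--++******++==++****=-.       .:--=*##########*+-
#*=--=+*******+=+*****+=-.      ..::-+*##########*=:
*+=:--=++++**++++*####*+=:......::::=*###########+-:
+=-----===+++++=+*#####*+=--=====--:=*##########*+-:
----===++***++==+*######**+******+--=*##########*=:.
::-===++****+++++****#####*#####*+=-+*##########*=:.
:::--===++++++++**++***##****###*+-=*##########*+-:.
::::--------====+==++*****+++**#*+=+*##########*+-:.
---=======----------==++++====+**++*###########*=:..
```

```bash
python3 - <<'E'
from kin import *
g=cv2.imread("pics/scene_end.png").mean(2)
for r in g[262:326,168:246]: print("".join(" .:-=+*#%@"[int(np.clip((v-50)/18,0,9))] for v in r))
delta([.45,-.27,.30],ori(np.radians(5.4),0,0)*R.from_euler('y',.6)) 
# view if camera pitched toward shelf
for pit in(.3,.5,.7,-.5):
    Rt=ori(np.radians(5.4),0,0)*R.from_euler('y',pit); q,e,a=ik(get_state()["joint_positions"],np.array([.42,-.27,.28]),Rt)
    T=np.eye(4);T[:3,:3]=Rt.as_matrix();T[:3,3]=[.42,-.27,.28]; E=np.linalg.inv(T@calibration("wrist")["hand_eye"]); K,Dd=cam("wrist")[:2]
    print(pit,e,a,q.round(2),proj((K,Dd,E[:3,:3],E[:3,3]),[[.64,-.27,.02],[.68,-.24,.02]]).round(0).tolist(),"cam",np.linalg.inv(E)[:3,3].round(3))
E
```

```text
########%##**########*+++++++++++++=-.   ..:====-:....:=======================
***#####%############**++++++++++++=:.   ..:-----:....-=======================
=++++****###########**++++++++++++=-.  ..:---::::... .-=======================
:----===++++****####*+++++++++++++=:.  .:+**++==:... .:-======================
:::::::-----===+++**+--=====+++++=-.   .-+*####*=:....-===--==================
::::::::::::::---===-::::::---===-.    .:==++***=:...-*#**+===================
::::::::::::::::-==-.........:::::.     .::---==:....-*#######***++++=========
::::::::::::::::-++:  ............      .:::::::.....:==++***########*****+===
:::::::::::::::-=*=.  ...........       .:::::::... ..::----===++**#######+---
:::::::::::::::-=+-    ..........       ..::::::..  ..::::::::----===++*%#=:::
:::::::::::::::---:.   ...........      ..:::::.... ..:::::::::::::::-=*#*=-::
==--:::::::::::::-=-:.............       .:::::.... ..:::::::::::::::-=##=----
#**+===----::::::-==--:...........       .:::::.... .::::::::::::::::-*#*-:---
%%#####**+=====-------:............      .:::::...  .:::::::::::::::-+##=
[... 4034 characters left out ...]
.95] F [0.1 0.2 0.1] w 79.9 0.0
xyz mm [  -0.2  124.5 -155.1] dr [-0.718  0.508 -0.369]
0.3 1.3472701505549946e-06 1.257986910742709e-05 [ 0.71 -0.14  0.01  1.9  -0.23  1.19 -0.69] [[333.0, 74.0], [310.0, 38.0]] cam [ 0.454 -0.268  0.442]
0.5 2.07933233209051e-06 1.8329937526357454e-05 [ 0.74 -0.22  0.09  2.01 -0.43  1.07 -0.49] [[332.0, 133.0], [310.0, 102.0]] cam [ 0.422 -0.271  0.446]
0.7 3.0469236235655256e-06 2.8888050181904776e-05 [ 0.75 -0.27  0.19  2.13 -0.66  0.99 -0.24] [[331.0, 188.0], [310.0, 160.0]] cam [ 0.389 -0.274  0.443]
-0.5 1.289443394649431e-06 1.4251803720187728e-05 [ 0.42  0.29  0.    1.51  0.24  1.78 -1.06] [[347.0, -252.0], [306.0, -277.0]] cam [ 0.56  -0.258  0.368]
```

```bash
python3 - <<'E'
from kin import *
delta([.42,-.27,.29],ori(np.radians(5.4),0,0)*R.from_euler('y',.5)) 
E
```

```text
t 22.2 pos [ 0.4608 -0.0726  0.2788] q [ 0.62  0.15 -0.05  1.78 -0.66  1.64 -0.95] F [0.1 0.2 0.1] w 79.9 0.0
xyz mm [ -30.2  132.6 -149.2] dr [-0.733  0.413 -0.332]
```

Emit:
send_rows(
  xyz=[
    [-3,13,-15],
    [-6,26,-30],
    [-9,40,-45],
    [-12,53,-60],
    [-15,66,-75],
    [-18,80,-90],
    [-21,93,-105],
    [-24,106,-120],
    [-27,120,-135],
    [-30,133,-149],
  ],
  dr=[
    [-0.07,0.04,-0.03],
    [-0.15,0.08,-0.07],
    [-0.22,0.12,-0.1],
    [-0.29,0.16,-0.13],
    [-0.37,0.21,-0.17],
    [-0.44,0.25,-0.2],
    [-0.51,0.29,-0.23],
    [-0.59,0.33,-0.27],
    [-0.66,0.37,-0.3],
    [-0.733,0.413,-0.332],
  ],
)

```text
time: 23.03
position: [0.4202, -0.2714, 0.2907]
tool_rot: [-3.022, -0.144, -0.777]
ft_force: [0.2, 0.0, -0.1]
grip_width: 0.919
grip_force: 0.0
```

```bash
python3 - <<'E'
from kin import *
for i in range(3): get_image("side")
C=cam("wrist"); im=get_image("wrist"); cv2.imwrite("pics/w_end.png",im[:,:,::-1])
o=np.array([.719,-.333]);ex=np.array([.9956,.0941]);ey=np.array([-.0941,.9956])
# rectify the tray floor (z=.01) to 3 mm grid: rows x from +0.105 (far) to -0.115, cols y +0.17 .. -0.17
xs=np.arange(.105,-.125,-.0055); ys=np.arange(.17,-.1,-.0028)
P=np.array([[*(o+x*ex+y*ey),.012] for x in xs for y in ys]); p=proj(C,P).astype(np.float32).reshape(len(xs),len(ys),2)
g=cv2.remap(cv2.GaussianBlur(im,(3,3),0).astype(np.float32).mean(2),p[...,0],p[...,1],1)
print("inside",p.reshape(-1,2).min(0),p.reshape(-1,2).max(0))
for r in g: print("".join(" .:-=+*#%@"[int(np.clip((v-50)/18,0,9))] for v in r))
E
```

```text
inside [250.10422  21.42   ] [468.45132 176.11836]
----:::::::::::::::::::::::::::::::::::::::::::::::::::::::::::::::::::::::::::::::::::::::::::::
..:-:::::::::::::::::::::::::::::::::::::::::::::::::::::::::::::::::::::::::::::::::::::::::::::
..:-:::::::::::::::::::::::::::::::::::::::::::::::::::::::::::::::::::::::::::::::::::::::::::::
..:-:::---------*%@@%#=*%%%%%#+=%%%%%#+=#%%%###*=#%%####+*%%##%%+-*####%%++####%@#+*###%@%*+##%%%
  :-:::---------#@@@@@+#@@@@@@+*@@@@@@%=*@@@@@@#=%@@@@@#=#@@@@@@#+%@@@@@@+#@@@@@@*=#@@@@@@+#@@@@@
  :-:::---------#@@@@#+%@@@@@@+=%@@@@@%+#@@@@@@**@@@@@@%=+@@@@@@*+@@@@@@%=*@@@@@@%+#@@@@@%+#@@@@@
  :-:::--------=%@@@@#+%@@@@@@*=%@@@@@%+#@@@@@%=-#@@@@@%+#@@@@@@*+@@@@@@%++@@@@@@%+%@@@@@%=+%@@@@
  :-:::---------#@@@@%=*@@@@@@*+%@@@@@#=#@@@@@@#+@@@@@@%+#@@@@@@*=%@@@@@@**@@@@@@**@@@@@@@*+%@@@@
  :-:::---------*@@@@%+#@@@@@@+*@@@@@@#=#@@@@@@*+@@@@@@%=#@@@@@@%+%@@@@@@+#@@@@@@+-#@@@@@@+#@@@@%
  :-:::--------=%@@@@#+%@@@@@@++@@@@@@%+#@@@@@@*+@@@@@@@+*@@@@@@#+%@@@@@%=*@@@@@@%+#@@@@@%=%@@@@%
 .:-:::--------=%@@@@#=%@@@@@@#+%@@@@@%+#@@@@@@+=%@@@@@@+*@@@@@@**@@@
[... 2366 characters left out ...]
@@@@@@@@@@@@@@
+*@@%%%%%%%%%%%%%%%%%%%%%%%%%%%%%%%@@@@@@@@@@@@%@@@@@@@@%@@@@@@@%@@@@@@@@@@@@@@@@@@@@@@@@@@@@@@@@
++=-:::::::::::::::::::::::::::::::::::::::::::::::::::::::::::::::::::::::::::::::::::::::::::::
+++-:::::::::::::::::::::::::::::::::::::::::::::::::::::::::::::::::::::::::::::::::::::::::::::
+++-:::::::::::::::::::::::::::::::::::::::::::::::::::::::::::::::::::::::::::::::::::::::::::::
+++:.::::::::::::::::::::::::::::::::::::::::::::::::::::::::::::::::::::::::::::::::::::::::::::
+++=--==============-=======-======--======--=====---====----====----===-----===-----==-----:-=--
++++++++++++++++++++++++++++++++++++++++++====+==+++++++++++++++++++++++++++++++++++++++++++=====
```

The wrist dump, rectified to the tray floor, shows three pieces inside the tray walls: one lying near y = +0.11, one near +0.08 and one standing near +0.045. The can is centred on the mat and empty, and nothing is touched by the robot.

```bash
python3 -c "
from bench import *
print(close_job())"
```

```text
the job is handed in; nothing more can be done
None
```

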